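Rack the two gel cassettes on edge

TASK

Take the blue and the yellow gel cassette out of the sloping draining stand and stand each one on edge, grip bar up, in the rack slot whose marker has its colour, fully down on the slot's floor and roughly centred along the slot. Set them in rather than dropping them, and leave the black cassette in its slot, the timer and the brown bottle where they are.

Things in the scene. Friction and masses are not known exactly. Their poses are not given: they have to be found in the camera images.
- cassette_blue: flat rigid plate 100 x 100 mm, 120 g: white frame with pale window 8 mm thick, and a blue grip bar (76 mm long, 10 mm thick) over the top 22 mm. Origin: middle of the bottom edge; x = plate normal, y along the width, z up to the grip bar. Starts in either berth of the stand, z axis leaning 30 deg off vertical, top towards the stand's -y (the rack's side). Loose.
- cassette_yellow: flat rigid plate 100 x 100 mm, 120 g: white frame with pale window 8 mm thick, and a yellow grip bar (76 mm long, 10 mm thick) over the top 22 mm. Origin: middle of the bottom edge; x = plate normal, y along the width, z up to the grip bar. Starts in either berth of the stand, z axis leaning 30 deg off vertical, top towards the stand's -y (the rack's side). Loose.
- cassette_black: flat rigid plate 100 x 100 mm, 120 g: white frame with pale window 8 mm thick, and a black grip bar (76 mm long, 10 mm thick) over the top 22 mm. Origin: middle of the bottom edge; x = plate normal, y along the width, z up to the grip bar. It already stands upright in the slot with the black marker; leave it there. Loose.
- stand: fixed grey draining stand, base 236 x 122 x 10 mm; origin on the worktop, x along its length (away from the robot), y away from the rack, z up. Two berths at x = -58 and +58 mm: the cassette's bottom edge rests on a sloping ledge at y = 30, z = 22 mm behind a 12 mm lip; its under face lies on two strips that reach 68 mm up the slope. The middle 68 mm is free for fingers under the plate. It comes out up along the slope.
- slot_rack: fixed white rack, base 124 x 162 x 12 mm; origin on the worktop under its middle. Three slots along x at y = -46, 0, 46 mm, markers at the -x edge. Each slot: 11 mm wide between fins 15 to 49 mm either side of its middle, straight to 35 mm above its floor, flared to about 23 mm wide at the fin tops 46 mm above it (58 above the worktop); open at both ends.
- slot_blue (a point): the rack slot with the blue marker block (34 mm wide) on the rack's front edge. Point: middle of the slot, on its floor, 12 mm above the worktop. x along the slot, y across it, z up. Fixed. Which of the three slots has this colour varies.
- slot_yellow (a point): the rack slot with the yellow marker block (34 mm wide) on the rack's front edge. Point: middle of the slot, on its floor, 12 mm above the worktop. x along the slot, y across it, z up. Fixed. Which of the three slots has this colour varies.
- slot_black (a point): the rack slot with the black marker block (34 mm wide) on the rack's front edge. Point: middle of the slot, on its floor, 12 mm above the worktop. x along the slot, y across it, z up. Fixed. The black cassette stands in it.
- timer: white square timer, 62 x 62 x 19 mm, lying between the stand and the rack near the robot. Origin: centre of its underside. Loose.
- bottle: brown bottle with a black cap, 56 mm across, 118 mm tall, between the stand and the rack, far from the robot. Origin: centre of its underside, z up. Loose.
There are look-alikes about, which are no part of the job. What is meant by the part that bears slot_yellow is not pink or turquoise, and is the smaller of those in its own colour.

How it is judged:
By the outcome, as a careful person would: the job done as asked, in the order asked, and still so for the second after the job is handed in, with the robot touching nothing.
It also fails if it takes over 61 s, if anything falls off the work surface, if the arm or the gripper's body presses on something with over 40 N, if the wrist force passes 120 N, or if a joint passes its speed limit or range.

ROBOT

A 6-joint arm with a two-finger parallel gripper is mounted at the origin on a cart in front of the work surface, level with it; the furniture and walls round the work are solid. World frame = base frame: x ahead of the robot, y to its left, z up, the work surface at z = 0. Lengths are in m, angles in rad, forces in N, time in s.
With the tool pointing down it reaches from about 0.35 to 0.775 m from the base axis. Payload 7.3 kg.
Tool frame: the origin (TCP) lies midway between the tips of the shut fingers; the grasp point (between the pads) lies 19 mm behind it (robot.grasp_offset is the z of the grasp point in the tool frame, in m); z points along the fingers, y is the direction in which the jaws open and shut (so a half turn about z gives the same grasp; the last joint's range is limited). The gripper opens to 92 mm and grips with 3 to 60 N. Pads are 19 mm wide; open, the fingers measure 130 mm over their backs; the gripper's body (75 mm by 190 mm) begins 47 mm behind the grasp point.
Start: joints at [1.138, 0.342, 1.524, -0, 1.275, -0.146], TCP at [0.148, 0.504, 0.227] pointing down, gripper open.
Joint ranges: [-2.53, 2.53], [-0.77, 2.02], [0.04, 2.7], [-1, 4.14], [0.28, 2.66], [-3.11, 3.11]. Speed limits (rad/s): [2.57, 2.57, 3.14, 3.14, 3.14, 3.14].

INTERFACE

Orientations are given as [roll, pitch, yaw] about the fixed x, y, z axes, in that order (R = Rz(yaw) Ry(pitch) Rx(roll)).
In Python, from cell import observe, imaging, workorder, robot gives the robot as it stands. The module is installed in compiled form; this text tells all that it offers.
- The arm moves only by the tool send_rows, never from a script. Its argument "series" is a list of rows, each a list of 7 numbers: the shift along the tool's x, y, z in m, then the turn, a rotation vector about the tool's x, y, z in rad, then the closure, from 0 (fully open) to 1 (shut). A call has 1 to 5 rows; each row shifts and turns the commanded pose from where the row before left it, along the tool's axes as they then stand; what a row does not reach is not made up. A row lasts 1/12 s, in which the tool goes at most 41.7 mm and 7.16 degrees, less where a joint would pass 70% of its speed; a pose out of reach is approached as far as the arm can. A call is refused whole if a number of a shift passes 0.0417 or a number of a turn 0.125, either way. A call with a gripper value outside its range is refused whole. The fingers move at their own pace and stop on an object; "newtons" is the grip in N (left out, the last holds). Time passes only in rows, so rows that do not move let the fingers close. It gives the time, the measured TCP pose, the force and the opening at its end, in the units of the state.
- observe(): the state, without advancing time (a new reading comes with each control period).
- imaging.read_camera(name): name is "scene" or "top"; returns a dict with "color" (384x512x3 uint8, red, green, blue), "range_z" (384x512 float32, m along the optical axis (not along the pixel's ray), 0 where there is no reading), "vfov" (degrees; the focal length in pixels is half the picture's height over the tangent of half this angle, whatever the lens; pixels are square), "cx", "cy" (the principal point, pixels), "T" (4x4, takes a point from camera to world coordinates). Camera axes: x right, y down, z forward; pixel columns grow to the right and rows downward; lengths in m; the calibration is good to about 2 mm. A picture is of the moment at which its call begins.
- workorder.hand_in(): hands the job in, once; it reports no verdict.
The state is a dict: "time": time; "qpos": joint angles; "qvel": joint speeds; "joint_efforts": joint torques, N m; "tool_pos": TCP position; "tool_rot": TCP orientation; "contact_force": force on the tool from outside, world axes, zero at the start; "torque": the same for the moment, N m; "opening": finger opening in m.
Only numpy, scipy, OpenCV 4.12 (cv2) and the standard library are available. Lean on these libraries where they do the work, as an engineer would, in place of code of your own. Each camera call takes 0.05 s, during which the arm holds its last target.

## Working session

There is one attempt and no reset: what is moved stays moved. The work goes in short steps, Python scripts to look and compute and a tool call to move; the robot and the scene stay as the last step left them, time stands still between calls to the robot, and variables do not carry over. Pictures are saved under pics/ and viewed, and the job is handed in when it is done.

Besides the shell and the picture viewer there is one more tool, called after ">>>" as a command line: name --pt "numbers of a row" for each row, then --argument value for the rest. send_rows: Moves the arm, as the interface text tells. Its arguments: {"type":"object","properties":{"series":{"type":"array","items":{"type":"array","items":{"type":"number"}}},"newtons":{"type":"number"}},"required":["series"]}

```bash
mkdir -p pics; ls; python3 - <<'E'
from cell import observe, imaging, workorder, robot
import cv2, numpy as np
print(observe()); print([a for a in dir(robot) if a[0]!='_'], robot.grasp_offset)
for n in ("scene","top"):
    d=imaging.read_camera(n)
    np.savez(f"pics/{n}0.npz",**d)
    print(n,d['vfov'],d['cx'],d['cy'],d['T'].round(4).tolist())
    cv2.imwrite(f"pics/{n}0.png",cv2.resize(d['color'][:,:,::-1],(768,576),interpolation=cv2.INTER_CUBIC))
E
```

```text
pics
{'time': 0.0, 'qpos': array([ 1.13801081e+00,  3.42692698e-01,  1.52500349e+00, -3.72290986e-05,
        1.27540334e+00, -1.45983882e-01]), 'qvel': array([-0.00049233,  0.00018662, -0.00173857, -0.00028529,  0.00037691,
        0.00142079]), 'joint_efforts': array([-8.28740008e-05, -4.31245816e+01, -2.44216669e+01,  7.17364135e-02,
        5.59779222e-02, -1.17519794e-04]), 'tool_pos': array([0.14832519, 0.50318996, 0.22606527]), 'tool_rot': array([-3.14009663e+00, -1.83976971e-04,  2.85480175e+00]), 'contact_force': array([ 0.21294339,  0.25152458, -0.63883802]), 'torque': array([ 0.06695484,  0.00241482, -0.02173729]), 'opening': 0.09163724414278292}
['IKError', 'grasp_offset'] -0.0188
scene 50.623767100976465 257.70384080853984 186.13913792920812 [[0.6447, -0.542, 0.5391, -0.0365], [-0.7644, -0.4677, 0.4439, -0.5015], [0.0116, -0.6983, -0.7158, 0.8199], [0.0, 0.0, 0.0, 1.0]]
top 54.949343977712275 256.90035964527493 188.31456450882715 [[-0.0145, -0.9954, 0.0946, 0.4546], [-0.9998, 0.0154, 0.0092, -0.0264], [-0.0106, -0.0945, -0.9955, 1.0056], [0.0, 0.0, 0.0, 1.0]]
```

View pics/scene0.png

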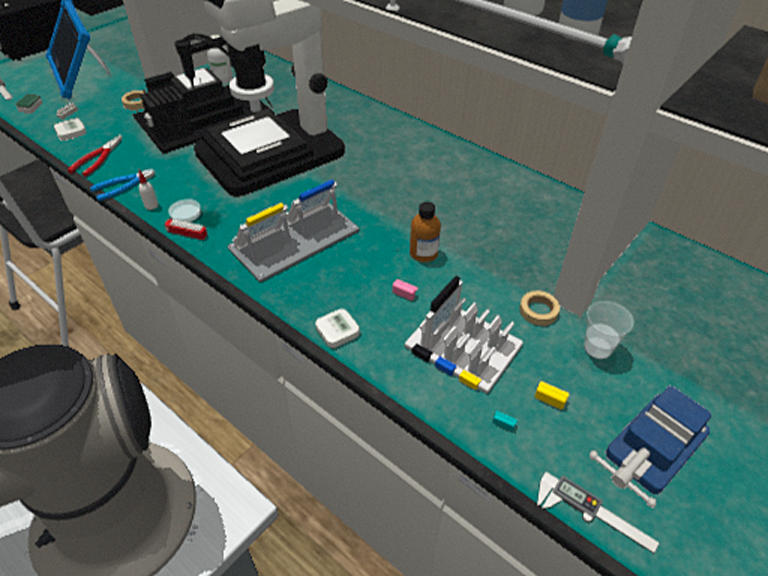

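View pics/top0.png

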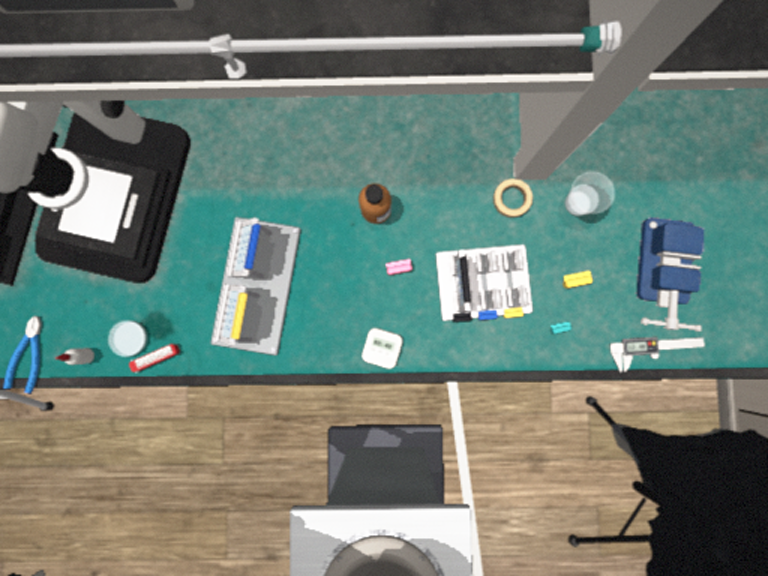

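```bash
cat > h.py <<'E'
import numpy as np, cv2
def load(f): return dict(np.load(f))
def cloud(d):
    H,W=d['range_z'].shape; f=H/2/np.tan(np.radians(d['vfov'])/2)
    v,u=np.mgrid[:H,:W]; z=d['range_z']
    P=np.stack([(u-d['cx'])/f*z,(v-d['cy'])/f*z,z],-1)
    return P@d['T'][:3,:3].T+d['T'][:3,3]
def crop(d,x0,y0,x1,y1,k,name):
    c=d['color'][y0:y1,x0:x1,::-1]; cv2.imwrite(name,cv2.resize(c,None,fx=k,fy=k,interpolation=cv2.INTER_CUBIC))
E
python3 - <<'E'
from h import *
t=load('pics/top0.npz'); s=load('pics/scene0.npz')
crop(t,130,130,220,250,5,'pics/c1.png'); crop(t,250,150,410,240,5,'pics/c2.png')
crop(s,260,170,400,300,5,'pics/c3.png'); crop(s,145,110,245,190,7,'pics/c4.png')
E
```

```text
(no output)
```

View pics/c1.png

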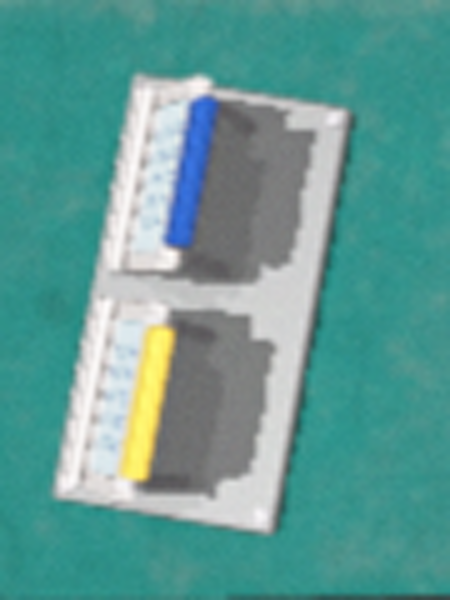

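View pics/c2.png

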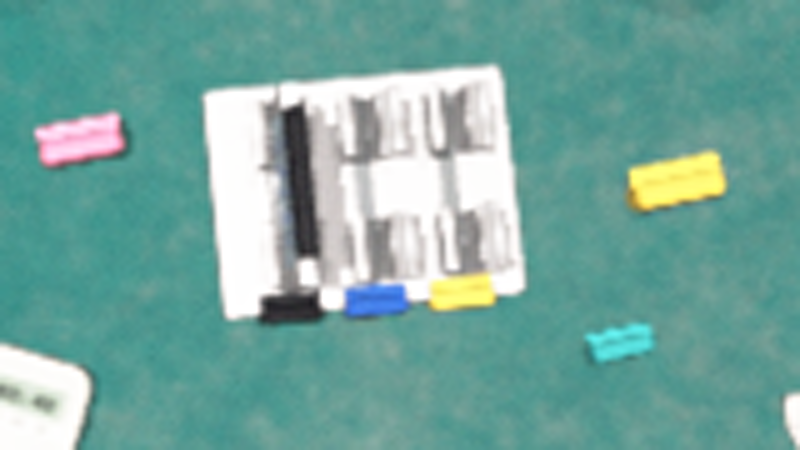

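View pics/c3.png

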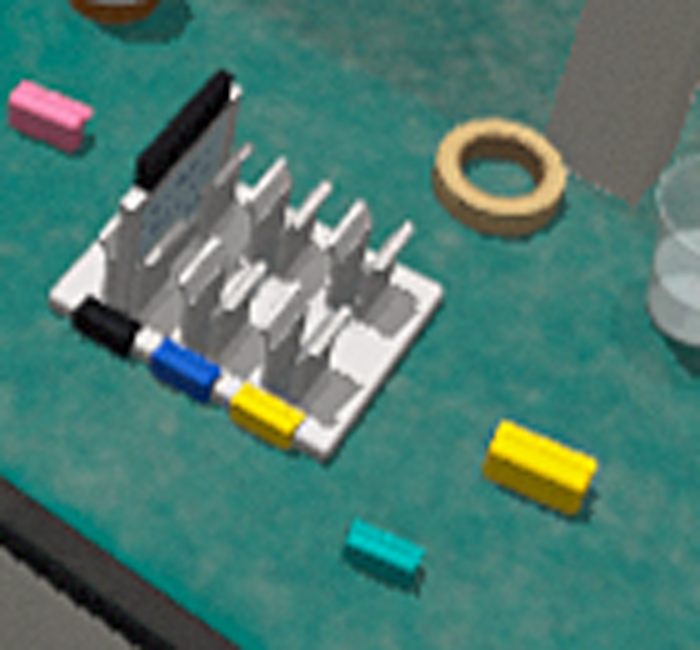

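View pics/c4.png

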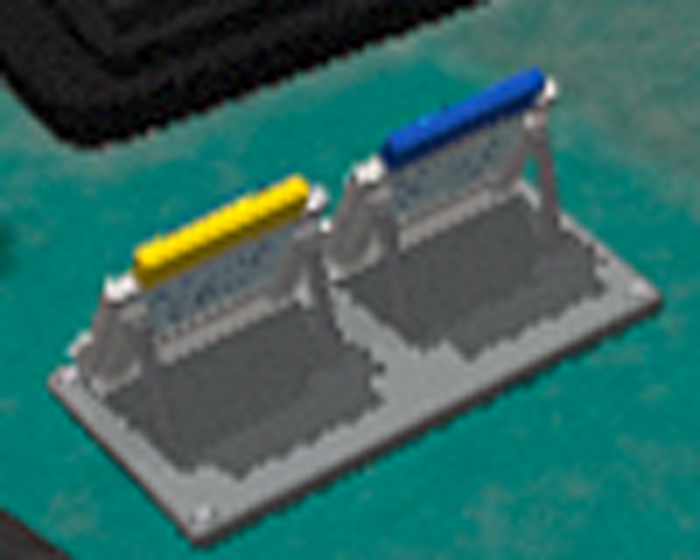

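```bash
cat >> h.py <<'E'
def px2plane(d,u,v,z):
    f=384/2/np.tan(np.radians(d['vfov'])/2)
    r=d['T'][:3,:3]@np.array([(u-d['cx'])/f,(v-d['cy'])/f,1]); o=d['T'][:3,3]
    return o+r*(z-o[2])/r[2]
def w2px(d,P):
    f=384/2/np.tan(np.radians(d['vfov'])/2)
    p=(np.asarray(P)-d['T'][:3,3])@d['T'][:3,:3]
    return np.stack([d['cx']+f*p[...,0]/p[...,2],d['cy']+f*p[...,1]/p[...,2]],-1)
E
python3 - <<'E'
from h import *
np.set_printoptions(precision=4,suppress=True)
t=load('pics/top0.npz'); s=load('pics/scene0.npz')
def corners(ls,ox,oy,z,nm,k=5):
    C=np.array([px2plane(t,ox+(a+.5)/k-.5,oy+(b+.5)/k-.5,z) for a,b in ls]); print(nm,C[:,:2].tolist(),'mean',C.mean(0)); 
    n=len(C); print([float(np.linalg.norm(C[(i+1)%n]-C[i]).round(4)) for i in range(n)],[float(np.degrees(np.arctan2(*(C[(i+1)%n]-C[i])[[1,0]])).round(2)) for i in range(n)])
corners([(206,92),(498,68),(524,290),(228,318)],250,150,.012,'rack')
corners([(135,77),(352,110),(272,532),(55,495)],130,130,.010,'stand')
for d,n in ((t,'top'),(s,'scene')):
    P=cloud(d); hsv=cv2.cvtColor(d['color'],cv2.COLOR_RGB2HSV)
    H,S,V=[hsv[...,i].astype(int) for i in range(3)]
    for nm,m in (('blue',(H>108)&(H<122)&(S>180)&(V>90)),('yellow',(H>22)&(H<32)&(S>170)),('black',(V<45))):
        m=m&(P[...,2]>-.01)&(P[...,2]<.16)&(P[...,0]>.25)&(P[...,0]<.6)&(abs(P[...,1])<.36)
        k,L,st,c=cv2.connectedComponentsWithStats(m.astype(np.uint8))
        for i in range(1,k):
            if st[i,4]<25: continue
            Q=P[L==i]; Q=Q[abs(Q[:,2]-np.median(Q[:,2]))<.03]; mu=np.median(Q,0)
            u,sv,vt=np.linalg.svd(Q-Q.mean(0),full_matrices=False); a=vt[0]*np.sign(vt[0][0])
            pr=(Q-Q.mean(0))@a
            print(n,nm,'px',c[i].round(1),st[i,4],'mean',Q.mean(0),'dir',a,'yaw',np.degrees(np.arctan2(a[1],a[0])).round(2),'len',np.ptp(pr).round(4),'zmax',Q[:,2].max().round(4), 'mid', (Q.mean(0)+a*(pr.max()+pr.min())/2))
E
```

```text
rack [[0.6030673059808699, -0.11001289893931829], [0.6136743113042068, -0.26862451731311054], [0.4930930207332242, -0.2779575947253476], [0.48044259347867047, -0.11897479791965798]] mean [ 0.5476 -0.1939  0.012 ]
[0.159, 0.1209, 0.1595, 0.123] [-86.17, -175.57, 94.55, 4.18]
stand [[0.6730714121536371, 0.25664693644860614], [0.6527057429642897, 0.13722096667843153], [0.42387841413961197, 0.1801638684020073], [0.44528375424993777, 0.2972307093954373]] mean [0.5487 0.2178 0.01  ]
[0.1212, 0.2328, 0.119, 0.2314] [-99.68, 169.37, 79.64, -10.1]
top blue px [166.5 171.8] 46 mean [0.5842 0.2036 0.1083] dir [ 0.9781 -0.2079 -0.0108] yaw -12.0 len 0.0309 zmax 0.1115 mid [0.584  0.2037 0.1083]
scene yellow px [175.8 142.7] 130 mean [0.4836 0.2196 0.1035] dir [ 0.9823 -0.1868  0.0116] yaw -10.77 len 0.0759 zmax 0.1103 mid [0.4863 0.2191 0.1036]
scene yellow px [312.6 252.7] 102 mean [ 0.4862 -0.2448  0.0138] dir [ 0.0457 -0.9982 -0.0392] yaw -87.38 len 0.0324 zmax 0.0189 mid [ 0.4862 -0.2441  0.0138]
scene yellow px [362.7 260.8] 118 mean [ 0.5414 -0.3488  0.0182] dir [ 0.9437  0.1232 -0.307 ] yaw 7.44 len 0.0475 zmax 0.0284 mid [ 0.5538 -0.3472  0.0141]
scene black px [226.9 250.9] 577 mean [ 0.3658 -0.0576 -0.0053] dir [ 0.0013 -1.     -0.0001] yaw -89.93 len 0.7189 zmax 0.0028 mid [ 0.3658  0.0001 -0.0053]
scene black px [296.2 195.9] 153 mean [ 0.5366 -0.1502  0.1063] dir [0.9971 0.0706 0.0293] yaw 4.05 len 0.0763 zmax 0.1138 mid [ 0.5395 -0.15    0.1063]
scene black px [280.9 235. ] 86 mean [ 0.479  -0.1544  0.0133] dir [ 0.004  -0.9973 -0.0727] yaw -89.77 len 0.0323 zmax 0.0191 mid [ 0.479  -0.154   0.0133]
```

```bash
cat >> h.py <<'E'
def Rz(a): c,s=np.cos(a),np.sin(a); return np.array([[c,-s,0],[s,c,0],[0,0,1.]])
STAND=(np.array([.5487,.2178,0]),np.radians(-10.4)); RACK=(np.array([.5476,-.1939,0]),np.radians(4.2))
def Tst(p,S=None): 
    o,a=S or STAND; return o+np.asarray(p)@Rz(a).T
def cas_pts(sign,S=None,y0=.030,z0=.022):
    # cassette pose in stand: z axis=(0,-.5,.866); normal (upper face) n=(0,.866,.5)
    zc=np.array([0,-.5,.8660254]); n=np.array([0,.8660254,.5]); w=np.array([1.,0,0]); o=np.array([sign*.058,y0,z0])
    def box(h,t,z1,z2): return Tst(np.array([o+a*h*w+b*t*n+z*zc for z in(z1,z2) for b in(-1,1) for a in(-1,1)]),S)
    return box(.05,.004,0,.1),box(.038,.005,.078,.1)
def draw(img,d,B,x0,y0,k,col):
    p=w2px(d,B); p=((p-[x0,y0]+.5)*k-.5).round().astype(int)
    for i,j in ((0,1),(2,3),(4,5),(6,7),(0,2),(1,3),(4,6),(5,7),(0,4),(1,5),(2,6),(3,7)): cv2.line(img,tuple(map(int,p[i])),tuple(map(int,p[j])),col,1)
def bx(x1,x2,y1,y2,z1,z2): return np.array([[x,y,z] for z in(z1,z2) for y in(y1,y2) for x in(x1,x2)])
E
python3 - <<'E'
from h import *
t=load('pics/top0.npz'); s=load('pics/scene0.npz')
for d,n,(x0,y0,x1,y1) in ((t,'t',(135,135,215,245)),(s,'s',(145,110,245,195))):
    k=5 if n=='t' else 7
    im=cv2.resize(d['color'][y0:y1,x0:x1,::-1],None,fx=k,fy=k,interpolation=cv2.INTER_CUBIC)
    for sg in(-1,1):
        a,b=cas_pts(sg); draw(im,d,a,x0,y0,k,(0,255,0)); draw(im,d,b,x0,y0,k,(0,0,255))
    draw(im,d,Tst(bx(-.118,.118,-.061,.061,0,.01)),x0,y0,k,(255,0,255)); cv2.imwrite(f'pics/o_{n}.png',im)
for d,n,(x0,y0,x1,y1) in ((t,'t',(280,150,365,230)),(s,'s',(260,175,360,275))):
    k=6
    im=cv2.resize(d['color'][y0:y1,x0:x1,::-1],None,fx=k,fy=k,interpolation=cv2.INTER_CUBIC)
    draw(im,d,Tst(bx(-.062,.062,-.081,.081,0,.012),RACK),x0,y0,k,(255,0,255))
    draw(im,d,Tst(bx(-.038,.038,.041,.051,.09,.112),RACK),x0,y0,k,(0,0,255))
    draw(im,d,Tst(bx(-.05,.05,-.002,.002,.012,.012),RACK),x0,y0,k,(0,200,0))
    draw(im,d,Tst(bx(-.05,.05,-.048,-.044,.012,.012),RACK),x0,y0,k,(0,200,0))
    cv2.imwrite(f'pics/r_{n}.png',im)
E
```

```text
(no output)
```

View pics/o_t.png

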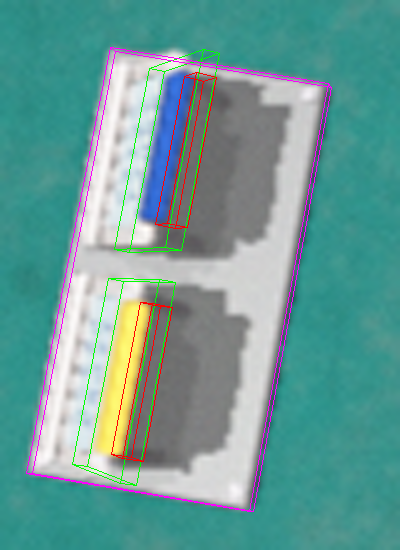

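View pics/o_s.png

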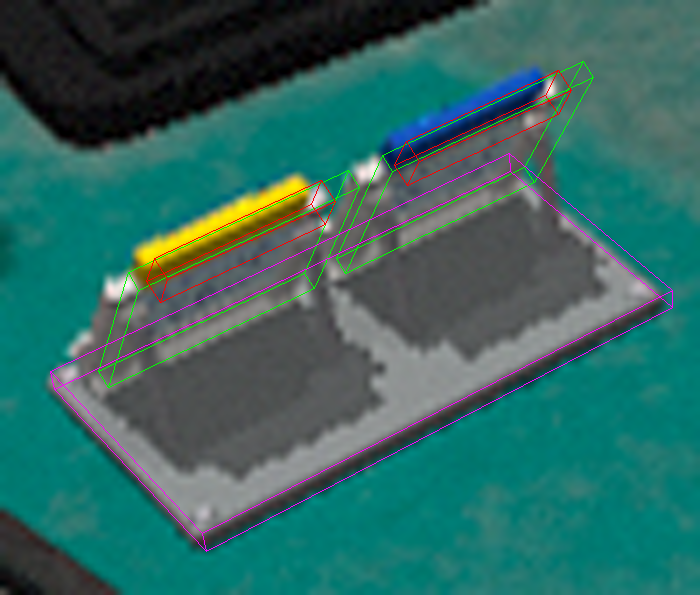

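View pics/r_t.png

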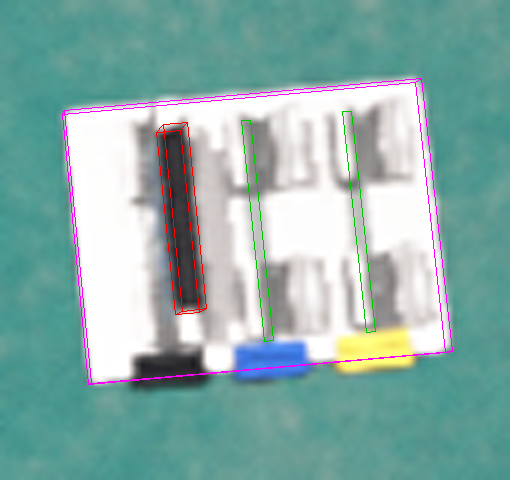

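View pics/r_s.png

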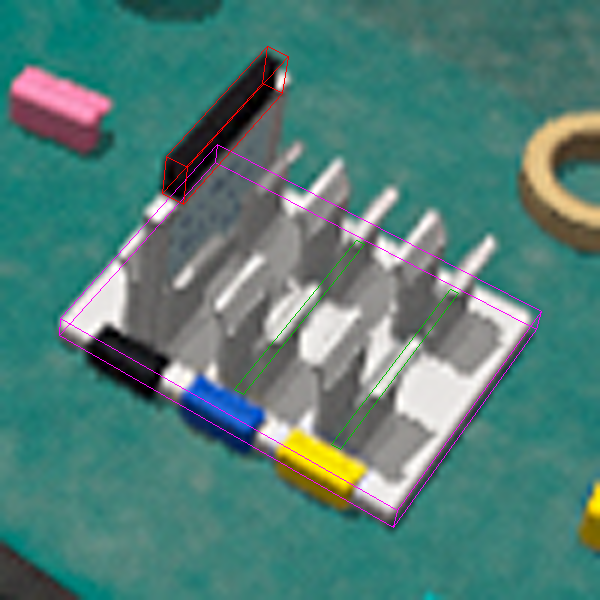

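```bash
cat > fit.py <<'E'
from h import *
from scipy.optimize import minimize
np.set_printoptions(precision=4,suppress=True)
def masks(d):
    k=6; im=cv2.resize(d['color'],None,fx=k,fy=k,interpolation=cv2.INTER_LINEAR)
    h=cv2.cvtColor(im,cv2.COLOR_RGB2HSV); H,S,V=[h[...,i].astype(int) for i in range(3)]
    return {'blue':(H>105)&(H<125)&(S>140)&(V>60),'yellow':(H>18)&(H<34)&(S>120),'black':(V<75)}
def barbox(p,tilt):
    x,y,z,yaw=p; zc=np.array([0,-np.sin(tilt),np.cos(tilt)]); n=np.array([0,np.cos(tilt),np.sin(tilt)]); w=np.array([1.,0,0])
    B=np.array([a*.038*w+b*.005*n+c*.011*zc for c in(-1,1) for b in(-1,1) for a in(-1,1)])
    return B@Rz(yaw).T+[x,y,z]
def fit(ds,col,p0,tilt,rad=70,prior=True):
    data=[]
    for d in ds:
        m=masks(d)[col]; c=w2px(d,np.array(p0[:3]))*6; w=np.zeros(m.shape,bool); w[max(0,int(c[1])-rad*2):int(c[1])+rad*2,max(0,int(c[0])-rad*3):int(c[0])+rad*3]=1
        k,L,st,ce=cv2.connectedComponentsWithStats((m&w).astype(np.uint8)); i=1+np.argmin(np.hypot(*(ce[1:]-c).T)-st[1:,4]*.02); data.append((d,(L==i)))
    def cost(q):
        p=np.array(p0)+np.array(q)*[.01,.01,.01,.05]; s=0
        for d,m in data:
            px=(w2px(d,barbox(p,tilt))+.5)*6-.5; h=cv2.convexHull(px.astype(np.float32)); im=np.zeros(m.shape,np.uint8)
            cv2.fillConvexPoly(im,(h*16).round().astype(np.int32),1,shift=4); s+=(im.astype(bool)^m).sum()/m.sum()
        return s+ (0.002*q[2]**2)
    best=min((minimize(cost,q0,method='Nelder-Mead',options=dict(initial_simplex=np.array([q0]+[np.array(q0)+.6*e for e in np.eye(4)]),xatol=.01,fatol=1e-4,maxiter=300)) for q0 in ([0]*4,[.3,.5,.2,0])),key=lambda r:r.fun)
    return np.array(p0)+best.x*[.01,.01,.01,.05],best.fun
E
python3 - <<'E'
from fit import *
t=load('pics/top0.npz'); s=load('pics/scene0.npz')
for col,p0,tl in (('blue',(.601,.203,.1,-.18),np.pi/6),('yellow',(.487,.222,.1,-.18),np.pi/6),('black',(.544,-.148,.101,.073),0)):
    for n,ds in (('both',[t,s]),('top',[t]),('scene',[s])):
        p,f=fit(ds,col,p0,tl); 
        o,a=(STAND if col!='black' else RACK); l=(p[:3]-o)@Rz(a); print(col,n,p,'yaw',np.degrees(p[3]).round(2),'local',l,f)
E
```

```text
blue both [ 0.6048  0.2045  0.096  -0.1331] yaw -7.62 local [ 0.0575 -0.0029  0.096 ] 0.9537568174531549
blue top [ 0.6104  0.2079  0.0746 -0.155 ] yaw -8.88 local [0.0624 0.0014 0.0746] 0.4403020452571528
blue scene [ 0.6105  0.2128  0.0875 -0.1415] yaw -8.11 local [0.0617 0.0063 0.0875] 0.42302328847765264
yellow both [ 0.4899  0.224   0.0984 -0.146 ] yaw -8.36 local [-0.059  -0.0045  0.0984] 0.4788630087448394
yellow top [ 0.4923  0.2323  0.0665 -0.1879] yaw -10.76 local [-0.0581  0.004   0.0665] 0.2293956860729448
yellow scene [ 0.4925  0.2311  0.0918 -0.1553] yaw -8.9 local [-0.0577  0.003   0.0918] 0.16496676599994156
black both [ 0.5426 -0.147   0.0987  0.1054] yaw 6.04 local [-0.0015  0.0472  0.0987] 0.7673853833646528
black top [ 0.5505 -0.1557  0.0377  0.1045] yaw 5.99 local [0.0056 0.0379 0.0377] 0.4932553548721441
black scene [ 0.554  -0.14    0.0845  0.1021] yaw 5.85 local [0.0103 0.0533 0.0845] 0.132106394564815
```

```bash
python3 - <<'E'
from h import *
t=load('pics/top0.npz'); s=load('pics/scene0.npz')
ims=[]
for d,n,(x0,y0,x1,y1) in ((t,'t',(145,140,195,230)),(s,'s',(150,115,235,175))):
    k=6 if n=='t' else 6
    im=cv2.resize(d['color'][y0:y1,x0:x1,::-1],None,fx=k,fy=k,interpolation=cv2.INTER_CUBIC)
    for sg in(-1,1):
        a,b=cas_pts(sg,y0=.040); draw(im,d,a,x0,y0,k,(0,255,0)); draw(im,d,b,x0,y0,k,(0,0,255))
    draw(im,d,Tst(bx(-.118,.118,-.061,.061,0,.01)),x0,y0,k,(255,0,255)); ims.append(im)
H=max(i.shape[0] for i in ims); cv2.imwrite('pics/o2.png',np.hstack([np.vstack([i,np.zeros((H-i.shape[0],i.shape[1],3),np.uint8)]) for i in ims]))
P=cloud(t); 
# profile through each berth: upper face points along slope in stand frame
for sg in (-1,1):
    L=(P-STAND[0])@Rz(STAND[1]); m=(abs(L[...,0]-sg*.058)<.03)&(abs(L[...,1])<.075)&(L[...,2]>.005)
    Q=L[m]; 
    for y in np.arange(-.02,.06,.005):
        q=Q[abs(Q[:,1]-y)<.0025]; 
        if len(q): print(sg,round(y,3),np.percentile(q[:,2],[10,50,90]).round(4),len(q))
E
```

```text
-1 -0.02 [0.0084 0.0105 0.0125] 40
-1 -0.015 [0.0073 0.0105 0.0139] 48
-1 -0.01 [0.0086 0.1055 0.1094] 99
-1 -0.005 [0.0088 0.1075 0.1113] 86
-1 0.0 [0.0085 0.0121 0.1053] 64
-1 0.005 [0.0074 0.0109 0.0954] 57
-1 0.01 [0.008  0.0111 0.0862] 56
-1 0.015 [0.0091 0.0697 0.0746] 31
-1 0.02 [0.0593 0.0615 0.0651] 23
-1 0.025 [0.0503 0.0542 0.0585] 21
-1 0.03 [0.0422 0.0445 0.0487] 22
-1 0.035 [0.0338 0.0363 0.0409] 19
-1 0.04 [0.0291 0.0328 0.038 ] 49
-1 0.045 [0.0264 0.0352 0.0371] 38
-1 0.05 [0.0267 0.0293 0.0328] 25
-1 0.055 [0.022  0.0256 0.0263] 4
1 -0.02 [0.0077 0.0104 0.0128] 38
1 -0.015 [0.0082 0.0101 0.0123] 40
1 -0.01 [0.0083 0.1054 0.1099] 98
1 -0.005 [0.0087 0.1065 0.1104] 83
1 0.0 [0.0082 0.0113 0.1055] 60
1 0.005 [0.0083 0.0117 0.0967] 61
1 0.01 [0.0083 0.0109 0.0862] 55
1 0.015 [0.0083 0.0693 0.0735] 29
1 0.02 [0.0607 0.0644 0.0664] 21
1 0.025 [0.051  0.0549 0.0586] 23
1 0.03 [0.043  0.0458 0.0496] 23
1 0.035 [0.0335 0.0359 0.0393] 20
1 0.04 [0.0295 0.0324 0.0382] 40
1 0.045 [0.0264 0.0362 0.0387] 46
1 0.05 [0.0267 0.0288 0.0324] 22
1 0.055 [0.0239 0.0252 0.0259] 4
```

View pics/o2.png

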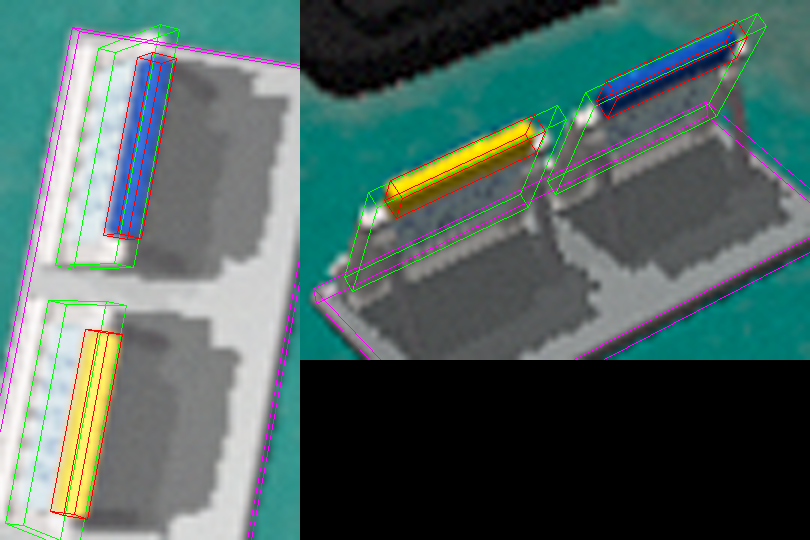

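```bash
cat >> h.py <<'E'
from scipy.spatial.transform import Rotation as Rn, Slerp
def cur():
    from cell import observe
    o=observe(); return o,np.array(o['tool_pos']),Rn.from_euler('xyz',o['tool_rot'])
def stR(tilt,yaw): # tool x=-w, tilted tool
    w=np.array([1.,0,0]); z=np.array([0,np.sin(tilt),-np.cos(tilt)]); x=-w; y=np.cross(z,x)
    return Rn.from_matrix(Rz(yaw)@np.stack([x,y,z],1))
def plan(p,R,n,clos,start=None):
    """rows from current pose to (p,R) in n rows"""
    if start is None: o,p0,R0=cur()
    else: p0,R0=start
    sl=Slerp([0,1],Rn.concatenate([R0,R])); 
    rows=[]; pc,Rc=p0,R0
    for i in range(1,n+1):
        a=i/n; pt=p0+(p-p0)*a; Rt=sl(a)
        d=np.round(Rc.inv().apply(pt-pc),4); r=np.round((Rc.inv()*Rt).as_rotvec(),4)
        rows.append([float(v) for v in (*d,*r,clos)]); pc=pc+Rc.apply(d); Rc=Rc*Rn.from_rotvec(r)
    for i in range(0,n,5): print(str(rows[i:i+5]).replace(' ','').replace('-0.0,','0,').replace('0.0,','0,'))
    return pc,Rc
def bar(sg): return Tst([sg*.058,-.0055,.099])
def grasp(sg,back,along=0.0): # TCP target
    R=stR(np.pi/6,STAND[1]); z=R.as_matrix()[:,2]; return bar(sg)+z*(.0188-back),R
E
python3 - <<'E'
from h import *
p,R=grasp(1,.07); print(bar(1),bar(-1),p,R.as_euler('xyz'))
Rm=stR(np.pi/6,STAND[1])
s=plan(np.array([.36,.28,.26]),Rm,12,.3)
plan(p,R,9,.3,s)
E
```

```text
[0.60475429 0.20192025 0.099     ] [0.49066    0.22286047 0.099     ] [0.600133   0.17674082 0.1433405 ] [2.61799388 0.         2.96007841]
[[-0.0222,-0.0129,-0.0028,-0.0437,0.0023,-0.0086,0.3],[-0.022,-0.0129,-0.0034,-0.0437,0.0023,-0.0086,0.3],[-0.022,-0.0129,-0.0041,-0.0437,0.0022,-0.0085,0.3],[-0.0218,-0.0129,-0.0046,-0.0437,0.0023,-0.0086,0.3],[-0.0217,-0.0129,-0.0053,-0.0437,0.0023,-0.0086,0.3]]
[[-0.0216,-0.0129,-0.0059,-0.0437,0.0023,-0.0086,0.3],[-0.0214,-0.0127,-0.0065,-0.0437,0.0022,-0.0086,0.3],[-0.0214,-0.0127,-0.0071,-0.0437,0.0023,-0.0085,0.3],[-0.0212,-0.0125,-0.0076,-0.0437,0.0023,-0.0086,0.3],[-0.021,-0.0123,-0.0083,-0.0437,0.0023,-0.0086,0.3]]
[[-0.021,-0.0122,-0.0089,-0.0438,0.0022,-0.0086,0.3],[-0.0208,-0.0119,-0.0094,-0.0437,0.0023,-0.0086,0.3]]
[[-0.0283,-0.0121,0.008,0,0,0,0.3],[-0.0283,-0.0121,0.008,0,0,0,0.3],[-0.0283,-0.0121,0.008,0,0,0,0.3],[-0.0284,-0.012,0.0079,0,0,0,0.3],[-0.0283,-0.0121,0.008,0,0,0,0.3]]
[[-0.0283,-0.0121,0.008,0,0,0,0.3],[-0.0283,-0.0121,0.008,0,0,0,0.3],[-0.0283,-0.0121,0.008,0,0,0,0.3],[-0.0283,-0.0121,0.008,0,0,0,0.3]]
```

>>> send_rows --pt "-0.022 -0.013 -0.003 -0.0437 0.0023 -0.0086 0.3" --pt "-0.022 -0.013 -0.0035 -0.0437 0.0023 -0.0086 0.3" --pt "-0.022 -0.013 -0.004 -0.0437 0.0022 -0.0085 0.3" --pt "-0.022 -0.013 -0.0045 -0.0437 0.0023 -0.0086 0.3" --pt "-0.022 -0.013 -0.005 -0.0437 0.0023 -0.0086 0.3"

```text
time: 0.52
tool_pos: [0.2372, 0.4091, 0.2405]
tool_rot: [2.921, -0.006, 2.9]
contact_force: [0.5, -0.3, 0.2]
opening: 0.0657
```

>>> send_rows --pt "-0.0216 -0.0129 -0.0059 -0.0437 0.0023 -0.0086 0.3" --pt "-0.0214 -0.0127 -0.0065 -0.0437 0.0022 -0.0086 0.3" --pt "-0.0214 -0.0127 -0.0071 -0.0437 0.0023 -0.0085 0.3" --pt "-0.0212 -0.0125 -0.0076 -0.0437 0.0023 -0.0086 0.3" --pt "-0.021 -0.0123 -0.0083 -0.0437 0.0023 -0.0086 0.3"

```text
time: 0.93
tool_pos: [0.3255, 0.3161, 0.2548]
tool_rot: [2.702, -0.002, 2.943]
contact_force: [-0.6, -0.1, -0.7]
opening: 0.0642
```

>>> send_rows --pt "-0.021 -0.0122 -0.0089 -0.0438 0.0022 -0.0086 0.3" --pt "-0.0208 -0.0119 -0.0094 -0.0437 0.0023 -0.0086 0.3" --pt "0 0 0 0 0 0 0.3"

```text
time: 1.18
tool_pos: [0.3637, 0.2761, 0.2599]
tool_rot: [2.615, 0.002, 2.954]
contact_force: [1.1, 0.9, 0.2]
opening: 0.0644
```

>>> send_rows --pt "-0.028 -0.012 0.008 0 0 0 0.3" --pt "-0.028 -0.012 0.008 0 0 0 0.3" --pt "-0.028 -0.012 0.008 0 0 0 0.3" --pt "-0.028 -0.012 0.008 0 0 0 0.3" --pt "-0.028 -0.012 0.008 0 0 0 0.3"

```text
time: 1.6
tool_pos: [0.493, 0.223, 0.1946]
tool_rot: [2.617, -0.0, 2.96]
contact_force: [0.4, 0.2, 0.5]
opening: 0.0644
```

>>> send_rows --pt "-0.028 -0.012 0.008 0 0 0 0.3" --pt "-0.028 -0.012 0.008 0 0 0 0.3" --pt "-0.028 -0.012 0.008 0 0 0 0.3" --pt "0 0 0 0 0 0 0.3"

```text
time: 1.93
tool_pos: [0.5743, 0.1874, 0.1532]
tool_rot: [2.618, -0.002, 2.957]
contact_force: [-1.5, -0.8, -0.9]
opening: 0.0646
```

```bash
python3 - <<'E'
from h import *
from cell import imaging
o,p,R=cur(); print(p,R.as_euler('xyz'),o['qpos'].round(2))
for b in (.07,.0):
    g,G=grasp(1,b); print(R.inv().apply(g-p).round(4),(R.inv()*G).as_rotvec().round(4))
ims=[]
t=imaging.read_camera('top'); s=imaging.read_camera('scene')
crop(t,130,110,250,230,4,'pics/a1.png'); crop(s,130,60,260,180,4,'pics/a2.png')
a=cv2.imread('pics/a1.png');b=cv2.imread('pics/a2.png'); cv2.imwrite('pics/a.png',cv2.resize(np.hstack([a,b]),(800,384)))
E
```

```text
[0.57434004 0.18743514 0.1532333 ] [ 2.61842324e+00 -1.73081844e-03  2.95727395e+00] [-0.08  0.5   1.62  0.61  1.05 -1.79]
[-0.0273 -0.0099  0.0056] [-0.0004 -0.0001 -0.0033]
[-0.0273 -0.0099  0.0756] [-0.0004 -0.0001 -0.0033]
```

View pics/a.png

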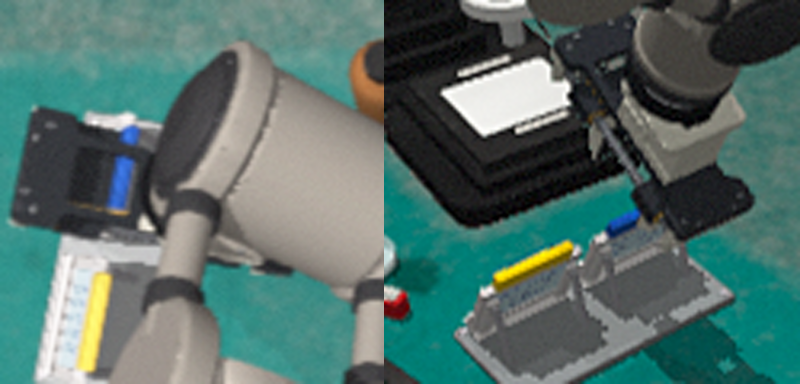

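>>> send_rows --pt "-0.0137 -0.005 0 0 0 -0.0033 0.3" --pt "-0.0136 -0.005 0 0 0 0 0.3" --pt "0 0 0.015 0 0 0 0.3" --pt "0 0 0.015 0 0 0 0.3" --pt "0 0 0.015 0 0 0 0.3"

```text
time: 2.45
tool_pos: [0.6, 0.1992, 0.1134]
tool_rot: [2.617, 0.003, 2.964]
contact_force: [-1.0, 0.1, -0.7]
opening: 0.0642
```

>>> send_rows --pt "0 0 0.013 0 0 0 0.3" --pt "0 0 0.01 0 0 0 0.3" --pt "0 0 0.0076 0 0 0 0.3" --pt "0 0 0 0 0 0 0.3"

```text
time: 2.78
tool_pos: [0.6026, 0.2142, 0.0853]
tool_rot: [2.617, 0.0, 2.964]
contact_force: [-0.7, -0.1, 0.2]
opening: 0.0646
```

```bash
python3 - <<'E'
from h import *
o,p,R=cur()
g,G=grasp(1,0); print(R.inv().apply(g-p).round(4),(R.inv()*G).as_rotvec().round(4),o['contact_force'])
E
```

```text
[-0.0043 -0.0033  0.0011] [ 0.0012 -0.002   0.0036] [-0.66196039 -0.11271521  0.17881328]
```

>>> send_rows --pt "-0.0043 -0.0033 0.001 0 0 0 0.3" --pt "0 0 0 0 0 0 0.3"

```text
time: 2.95
tool_pos: [0.6084, 0.2094, 0.0841]
tool_rot: [2.617, 0.003, 2.962]
contact_force: [-0.1, -1.1, -0.0]
opening: 0.064
```

>>> send_rows --newtons 15 --pt "0 0 0 0 0 0 0.6" --pt "0 0 0 0 0 0 0.8" --pt "0 0 0 0 0 0 1" --pt "0 0 0 0 0 0 1" --pt "0 0 0 0 0 0 1"

```text
time: 3.37
tool_pos: [0.6075, 0.21, 0.0841]
tool_rot: [2.616, 0.002, 2.963]
contact_force: [0.1, 0.6, 0.2]
opening: 0.0356
```

>>> send_rows --pt "0 0 0 0 0 0 1" --pt "0 0 0 0 0 0 1" --pt "0 0 0 0 0 0 1"

```text
time: 3.62
tool_pos: [0.6074, 0.2101, 0.0839]
tool_rot: [2.617, 0.002, 2.963]
contact_force: [-0.2, 1.0, -0.2]
opening: 0.0152
```

>>> send_rows --pt "0 0 0 0 0 0 1" --pt "0 0 0 0 0 0 1" --pt "0 0 0 0 0 0 1"

```text
time: 3.87
tool_pos: [0.6076, 0.2113, 0.0847]
tool_rot: [2.614, 0.002, 2.963]
contact_force: [0.2, 5.6, 2.4]
opening: 0.0102
```

>>> send_rows --newtons 25 --pt "0 0 0 0 0 0 1" --pt "0 0 0 0 0 0 1"

```text
time: 4.03
tool_pos: [0.6077, 0.2113, 0.0848]
tool_rot: [2.614, 0.002, 2.963]
contact_force: [0.9, 5.9, 3.1]
opening: 0.0102
```

```bash
python3 - <<'E'
from h import *
o,p,R=cur()
g,G=grasp(1,0); print(R.inv().apply(g-p).round(4),(R.inv()*G).as_rotvec().round(4),o['contact_force'],o['opening'])
E
```

```text
[ 0.0012 -0.0013  0.0016] [0.0036 0.0005 0.0039] [0.92099371 5.87723698 3.10030991] 0.010193957414190498
```

>>> send_rows --pt "0 0.0015 -0.003 0 0 0 1" --pt "0 0.0005 -0.008 0 0 0 1" --pt "0 0 -0.015 0 0 0 1" --pt "0 0 -0.02 0 0 0 1" --pt "0 0 -0.02 0 0 0 1"

```text
time: 4.45
tool_pos: [0.6012, 0.1785, 0.1424]
tool_rot: [2.617, 0.001, 2.963]
contact_force: [-0.3, 0.1, -0.4]
opening: 0.0101
```

>>> send_rows --pt "0 0 -0.025 0 0 0 1" --pt "0 0 -0.025 0 0 0 1" --pt "0 0 -0.02 0 0 0 1" --pt "0 0 0 0 0 0 1"

```text
time: 4.78
tool_pos: [0.5971, 0.1424, 0.2066]
tool_rot: [2.617, 0.009, 2.961]
contact_force: [1.2, 0.3, 0.3]
opening: 0.0099
```

```bash
python3 - <<'E'
from h import *
from cell import imaging
o,p,R=cur(); print(p,o['opening'],o['contact_force'])
s=imaging.read_camera('scene'); t=imaging.read_camera('top')
crop(s,130,60,260,180,5,'pics/b2.png')
E
```

```text
[0.59711197 0.14236242 0.20656947] 0.009862541848215438 [1.18492384 0.34310389 0.2668052 ]
```

View pics/b2.png

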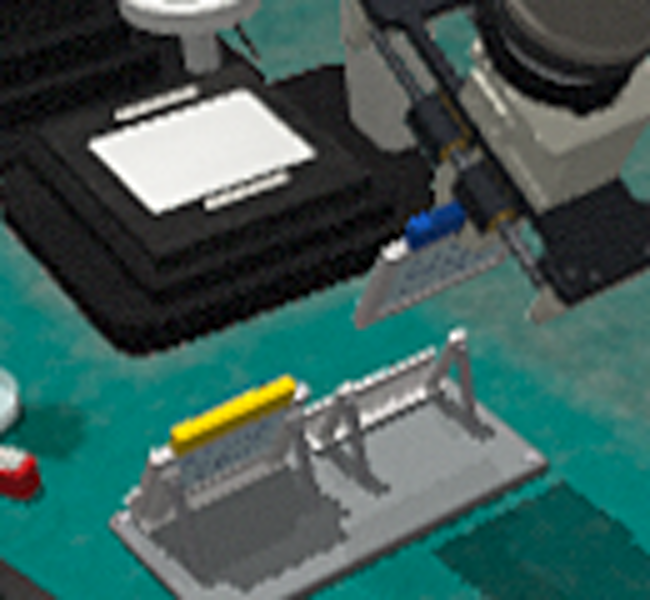

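```bash
python3 - <<'E'
from h import *
R=stR(0,RACK[1])
s=plan(np.array([.535,.08,.24]),R,8,1)
plan(np.array([.5476,-.1939,.235]),R,9,1,s)
s0=load('pics/scene0.npz'); P=cloud(s0); t=load('pics/top0.npz')
print(px2plane(t,375/1.5,190/1.5,.118))
E
```

```text
[[0.006,-0.0057,-0.0087,0.0652,0.0087,-0.0308,1.0],[0.0062,-0.006,-0.0082,0.0651,0.0086,-0.0308,1.0],[0.0066,-0.0063,-0.0078,0.0652,0.0087,-0.0308,1.0],[0.0067,-0.0066,-0.0073,0.0652,0.0087,-0.0307,1.0],[0.0071,-0.0069,-0.0068,0.0651,0.0087,-0.0308,1.0]]
[[0.0073,-0.0071,-0.0062,0.0652,0.0086,-0.0308,1.0],[0.0076,-0.0072,-0.0058,0.0652,0.0087,-0.0308,1.0],[0.0078,-0.0074,-0.0052,0.0651,0.0087,-0.0308,1.0]]
[[0.0008,-0.0305,0.0006,0,0,0,1.0],[0.0009,-0.0304,0.0005,0,0,0,1.0],[0.0008,-0.0305,0.0006,0,0,0,1.0],[0.0008,-0.0304,0.0005,0,0,0,1.0],[0.0009,-0.0305,0.0006,0,0,0,1.0]]
[[0.0008,-0.0304,0.0005,0,0,0,1.0],[0.0009,-0.0305,0.0006,0,0,0,1.0],[0.0008,-0.0304,0.0005,0,0,0,1.0],[0.0008,-0.0305,0.0006,0,0,0,1.0]]
[ 0.69125007 -0.00342906  0.118     ]
```

>>> send_rows --pt "0.006 -0.0057 -0.0087 0.0652 0.0087 -0.0308 1.0" --pt "0.0062 -0.006 -0.0082 0.0651 0.0086 -0.0308 1.0" --pt "0.0066 -0.0063 -0.0078 0.0652 0.0087 -0.0308 1.0" --pt "0.0067 -0.0066 -0.0073 0.0652 0.0087 -0.0307 1.0" --pt "0.0071 -0.0069 -0.0068 0.0651 0.0087 -0.0308 1.0"

```text
time: 5.3
tool_pos: [0.5567, 0.1046, 0.2245]
tool_rot: [2.948, 0.013, 3.124]
contact_force: [-1.0, 0.1, -1.9]
opening: 0.0099
```

>>> send_rows --pt "0.0073 -0.0071 -0.0062 0.0652 0.0086 -0.0308 1.0" --pt "0.0076 -0.0072 -0.0058 0.0652 0.0087 -0.0308 1.0" --pt "0.0078 -0.0074 -0.0052 0.0651 0.0087 -0.0308 1.0"

```text
time: 5.55
tool_pos: [0.5341, 0.0807, 0.2385]
tool_rot: [-3.14, -0.004, -3.065]
contact_force: [-0.6, -0.4, -1.1]
opening: 0.0093
```

>>> send_rows --pt "0.0008 -0.0305 0.0006 0 0 0 1.0" --pt "0.0009 -0.0304 0.0005 0 0 0 1.0" --pt "0.0008 -0.0305 0.0006 0 0 0 1.0" --pt "0.0008 -0.0304 0.0005 0 0 0 1.0" --pt "0.0009 -0.0305 0.0006 0 0 0 1.0"

```text
time: 5.97
tool_pos: [0.5415, -0.072, 0.235]
tool_rot: [3.139, -0.004, -3.066]
contact_force: [0.2, 1.3, -1.2]
opening: 0.0098
```

>>> send_rows --pt "0.0008 -0.0304 0.0005 0 0 0 1.0" --pt "0.0009 -0.0305 0.0006 0 0 0 1.0" --pt "0.0008 -0.0254 0.0005 0 0 0 1.0" --pt "0.0008 -0.0155 0.0006 0 0 0 1.0" --pt "0 0 0 0 0 0 1.0"

```text
time: 6.38
tool_pos: [0.546, -0.1756, 0.2326]
tool_rot: [3.14, -0.004, -3.07]
contact_force: [0.3, -0.3, -2.2]
opening: 0.0099
```

```bash
python3 - <<'E'
from h import *
from cell import imaging
R=stR(0,RACK[1]); o,p,R0=cur(); print(p,o['tool_rot'],R0.inv().apply(np.array([*RACK[0][:2],.235])-p).round(4),(R0.inv()*R).as_rotvec().round(4),o['opening'])
for n in('scene','top'):
    d=imaging.read_camera(n); np.savez(f'pics/{n}1.npz',**d)
s=load('pics/scene1.npz'); t=load('pics/top1.npz')
crop(s,230,80,370,280,3,'pics/d1.png'); crop(t,200,100,380,250,3,'pics/d2.png')
E
```

```text
[ 0.54595455 -0.17564547  0.23263571] [ 3.14003598 -0.00351368 -3.06965904] [-0.0003 -0.0183 -0.0024] [ 0.0016 -0.0035 -0.0014] 0.009898583290223452
```

View pics/d1.png

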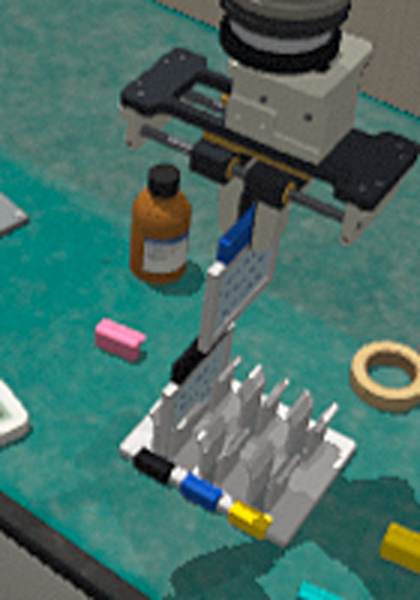

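View pics/d2.png

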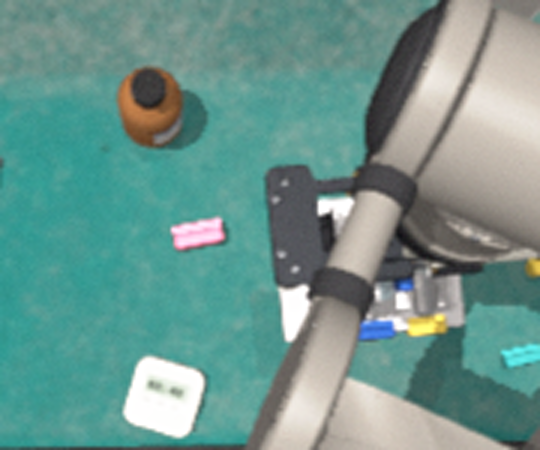

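>>> send_rows --pt "0 -0.0183 0.005 0 0 0 1" --pt "0 0 0.02 0 0 0 1" --pt "0 0 0.02 0 0 0 1" --pt "0 0 0.02 0 0 0 1" --pt "0 0 0.01 0 0 0 1"

```text
time: 6.9
tool_pos: [0.5467, -0.1892, 0.157]
tool_rot: [3.138, -0.004, -3.065]
contact_force: [-1.3, 0.4, -1.1]
opening: 0.0098
```

>>> send_rows --pt "0 0 0 0 0 0 1" --pt "0 0 0 0 0 0 1"

```text
time: 7.07
tool_pos: [0.5479, -0.1906, 0.1597]
tool_rot: [3.14, -0.001, -3.066]
contact_force: [0.7, 1.1, -1.4]
opening: 0.0097
```

```bash
cat >> h.py <<'E'
def rackview(name,colr=None,gz=.0906):
    from cell import imaging
    o,p,R0=cur(); R=stR(0,RACK[1]); print(p.round(4),np.asarray(o['tool_rot']).round(4),'f',o['contact_force'].round(2),'open',round(o['opening'],4)); print('rack-local',((p-RACK[0])@Rz(RACK[1])).round(4))
    s=imaging.read_camera('scene'); np.savez(name+'.npz',**s); x0,y0,x1,y1=255,130,365,280; k=4
    raw=cv2.resize(s['color'][y0:y1,x0:x1,::-1],None,fx=k,fy=k,interpolation=cv2.INTER_CUBIC); im=raw.copy()
    M=R0.as_matrix(); g=p+M[:,2]*-.0188
    f=lambda h,t,a,b: np.array([g+M[:,0]*i*h+M[:,1]*j*t+M[:,2]*(gz-z) for z in(a,b) for j in(-1,1) for i in(-1,1)])
    draw(im,s,f(.05,.004,0,.1),x0,y0,k,(0,255,0)); draw(im,s,f(.038,.005,.078,.1),x0,y0,k,(0,0,255))
    draw(im,s,Tst(bx(-.062,.062,-.081,.081,0,.012),RACK),x0,y0,k,(255,0,255))
    for c in (0,-.046): draw(im,s,Tst(bx(-.05,.05,c-.004,c+.004,.012,.012),RACK),x0,y0,k,(0,200,255))
    o=np.hstack([raw,im]); cv2.imwrite(name+'.png',cv2.resize(o,None,fx=min(1,800/o.shape[1]),fy=min(1,800/o.shape[1])))
E
python3 -c "
from h import *
rackview('pics/e1')"
```

```text
[ 0.5479 -0.1906  0.1597] [ 3.1403e+00 -1.4000e-03 -3.0659e+00] f [ 0.68  1.11 -1.37] open 0.0097
rack-local [0.0005 0.0033 0.1597]
```

View pics/e1.png

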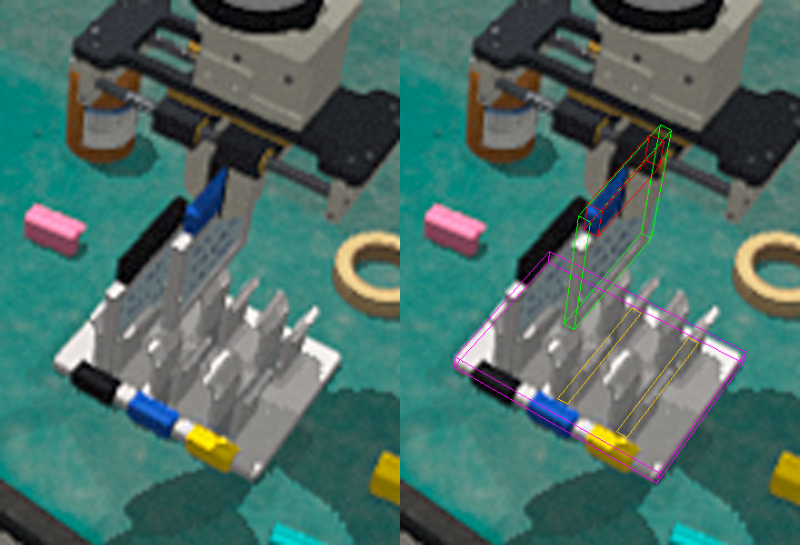

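>>> send_rows --pt "0 -0.003 0.01 0 0 0 1" --pt "0 0 0.01 0 0 0 1" --pt "0 0 0.005 0 0 0 1" --pt "0 0 0 0 0 0 1" --pt "0 0 0 0 0 0 1"

```text
time: 7.53
tool_pos: [0.5476, -0.1945, 0.1341]
tool_rot: [3.14, -0.002, -3.067]
contact_force: [-0.1, -0.0, -1.4]
opening: 0.0097
```

```bash
python3 -c "
from h import *
rackview('pics/e2')"
```

```text
[ 0.5476 -0.1945  0.1341] [ 3.1402e+00 -1.8000e-03 -3.0674e+00] f [-0.12 -0.04 -1.41] open 0.0097
rack-local [-0.     -0.0006  0.1341]
```

View pics/e2.png

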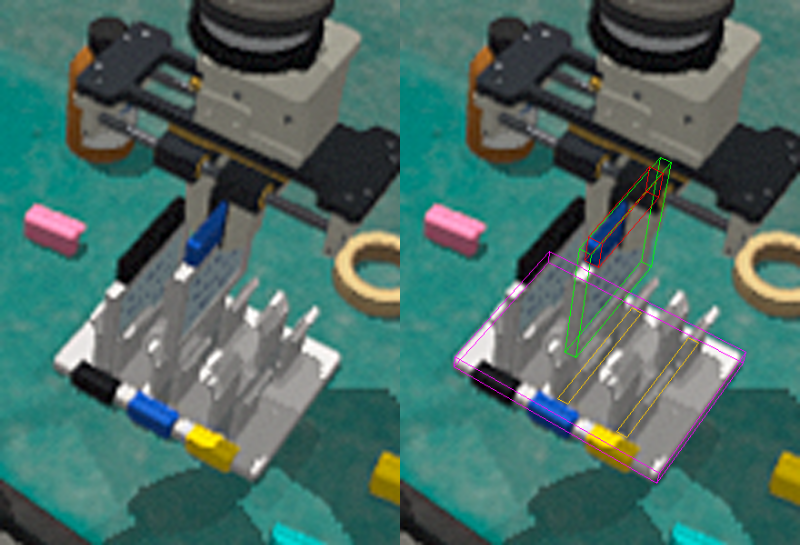

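>>> send_rows --pt "0 0 0.004 0 0 0 1" --pt "0 0 0.004 0 0 0 1" --pt "0 0 0.004 0 0 0 1" --pt "0 0 0.003 0 0 0 1" --pt "0 0 0 0 0 0 1"

```text
time: 8.0
tool_pos: [0.5474, -0.1943, 0.1187]
tool_rot: [3.14, -0.002, -3.067]
contact_force: [0.5, -0.3, -0.8]
opening: 0.0098
```

>>> send_rows --pt "0 0 0.003 0 0 0 1" --pt "0 0 0.003 0 0 0 1" --pt "0 0 0.003 0 0 0 1" --pt "0 0 0.003 0 0 0 1" --pt "0 0 0 0 0 0 1"

```text
time: 8.42
tool_pos: [0.5475, -0.1944, 0.1068]
tool_rot: [3.14, -0.002, -3.067]
contact_force: [-0.0, 0.0, -1.0]
opening: 0.0096
```

>>> send_rows --pt "0 0 0.004 0 0 0 1" --pt "0 0 0.004 0 0 0 1" --pt "0 0 0.004 0 0 0 1" --pt "0 0 0.004 0 0 0 1" --pt "0 0 0 0 0 0 1"

```text
time: 8.83
tool_pos: [0.5473, -0.1943, 0.0905]
tool_rot: [3.14, -0.002, -3.067]
contact_force: [-0.3, 0.0, -1.3]
opening: 0.0095
```

>>> send_rows --pt "0 0 0.0025 0 0 0 1" --pt "0 0 0.0015 0 0 0 1" --pt "0 0 0.0 0 0 0 1"

```text
time: 9.08
tool_pos: [0.5479, -0.1946, 0.0875]
tool_rot: [3.141, -0.001, -3.067]
contact_force: [-0.3, -1.2, 0.2]
opening: 0.0096
```

Expecting floor contact near TCP z 0.084.

>>> send_rows --pt "0 0 0.001 0 0 0 1" --pt "0 0 0.001 0 0 0 1" --pt "0 0 0.0 0 0 0 1"

```text
time: 9.33
tool_pos: [0.548, -0.1946, 0.0855]
tool_rot: [3.141, -0.0, -3.067]
contact_force: [0.1, -0.2, -0.9]
opening: 0.0098
```

>>> send_rows --pt "0 0 0.001 0 0 0 1" --pt "0 0 0.0 0 0 0 1"

```text
time: 9.5
tool_pos: [0.5481, -0.1946, 0.0847]
tool_rot: [3.141, -0.0, -3.067]
contact_force: [0.8, 0.6, -0.0]
opening: 0.0099
```

>>> send_rows --pt "0 0 0.001 0 0 0 1" --pt "0 0 0.0 0 0 0 1"

```text
time: 9.67
tool_pos: [0.5481, -0.1947, 0.0847]
tool_rot: [3.141, 0.0, -3.067]
contact_force: [-1.5, 1.7, 7.3]
opening: 0.0101
```

>>> send_rows --pt "0 0 -0.0005 0 0 0 0.88" --pt "0 0 0 0 0 0 0.8" --pt "0 0 0 0 0 0 0.7" --pt "0 0 0 0 0 0 0.68" --pt "0 0 0 0 0 0 0.68"

```text
time: 10.08
tool_pos: [0.5477, -0.1945, 0.0838]
tool_rot: [3.141, -0.001, -3.067]
contact_force: [-0.8, 0.4, -0.8]
opening: 0.0286
```

```bash
python3 -c "
from h import *
rackview('pics/e3')"
```

```text
[ 0.5477 -0.1945  0.0838] [ 3.1406e+00 -1.4000e-03 -3.0673e+00] f [-0.76  0.43 -0.81] open 0.0286
rack-local [ 0.0001 -0.0007  0.0838]
```

View pics/e3.png

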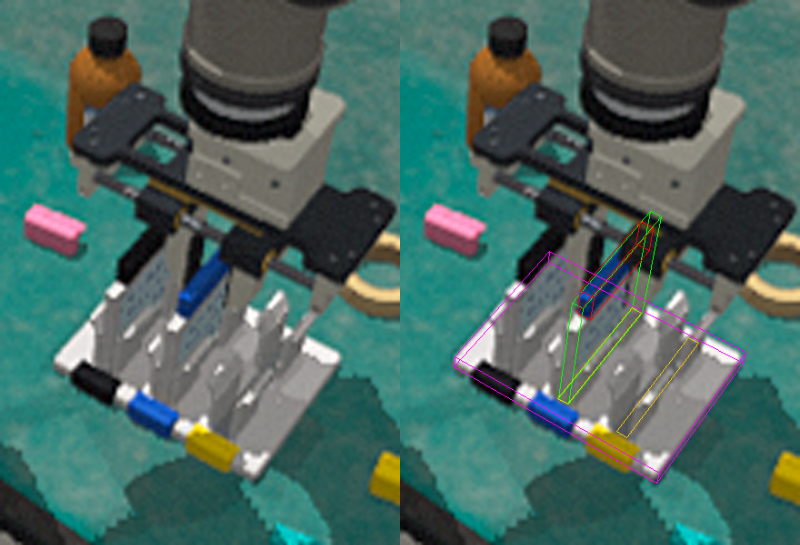

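>>> send_rows --pt "0 0 -0.01 0 0 0 0.68" --pt "0 0 -0.02 0 0 0 0.68" --pt "0 0 -0.03 0 0 0 0.68" --pt "0 0 -0.03 0 0 0 0.68" --pt "0 0 -0.03 0 0 0 0.68"

```text
time: 10.55
tool_pos: [0.5478, -0.1945, 0.2061]
tool_rot: [3.141, -0.001, -3.067]
contact_force: [0.6, -0.1, 0.7]
opening: 0.0294
```

```bash
python3 - <<'E'
from h import *
from cell import imaging
d=imaging.read_camera('scene'); crop(d,255,150,365,280,4,'pics/f1.png')
p,R=grasp(-1,.07)
_,p0,R0=cur()
s=plan(np.array([.5,-.06,.24]),R0,5,.3)
s=plan(np.array([.485,.14,.215]),R,10,.3,s)
s=plan(p,R,3,.3,s); print(p)
E
```

```text
[[0.008,0.0278,-0.0056,0,0,0,0.3],[0.0079,0.0278,-0.0057,0,0,0,0.3],[0.008,0.0278,-0.0056,0,0,0,0.3],[0.008,0.0278,-0.0056,0,0,0,0.3],[0.008,0.0279,-0.0057,0,0,0,0.3]]
[[0,0.0201,0.0024,-0.0525,-0.0058,0.0252,0.3],[0.0006,0.0199,0.0035,-0.0524,-0.0059,0.0253,0.3],[0.001,0.0196,0.0044,-0.0525,-0.0058,0.0252,0.3],[0.0016,0.0194,0.0055,-0.0524,-0.0058,0.0253,0.3],[0.0021,0.019,0.0065,-0.0525,-0.0059,0.0252,0.3]]
[[0.0027,0.0186,0.0075,-0.0525,-0.0058,0.0253,0.3],[0.0031,0.0181,0.0084,-0.0524,-0.0058,0.0252,0.3],[0.0036,0.0176,0.0094,-0.0525,-0.0059,0.0253,0.3],[0.0042,0.0169,0.0102,-0.0524,-0.0058,0.0252,0.3],[0.0046,0.0163,0.011,-0.0525,-0.0058,0.0253,0.3]]
[[0.0031,0.0045,0.0302,0,0,0,0.3],[0.0032,0.0045,0.0302,0,0,0,0.3],[0.0031,0.0045,0.0301,0,0,0,0.3]]
[0.48603871 0.19768104 0.1433405 ]
```

View pics/f1.png

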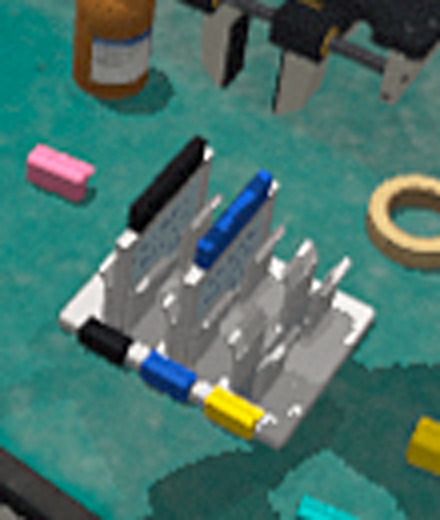

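Blue (bar at ~(235,220)) stands fully down parallel to black, in the slot with the blue marker at (168,375). On to yellow.

>>> send_rows --pt "0.008 0.028 -0.006 0 0 0 0.3" --pt "0.008 0.028 -0.006 0 0 0 0.3" --pt "0.008 0.028 -0.006 0 0 0 0.3" --pt "0.008 0.028 -0.006 0 0 0 0.3" --pt "0.008 0.028 -0.006 0 0 0 0.3"

```text
time: 11.02
tool_pos: [0.497, -0.0569, 0.2351]
tool_rot: [3.141, -0.0, -3.068]
contact_force: [0.5, 0.6, -0.5]
opening: 0.0582
```

>>> send_rows --pt "0 0.0201 0.0024 -0.0525 -0.0058 0.0252 0.3" --pt "0.0006 0.0199 0.0035 -0.0524 -0.0059 0.0253 0.3" --pt "0.001 0.0196 0.0044 -0.0525 -0.0058 0.0252 0.3" --pt "0.0016 0.0194 0.0055 -0.0524 -0.0058 0.0253 0.3" --pt "0.0021 0.019 0.0065 -0.0525 -0.0059 0.0252 0.3"

```text
time: 11.43
tool_pos: [0.4902, 0.043, 0.2231]
tool_rot: [2.875, 0.012, 3.086]
contact_force: [0.9, -0.3, 0.2]
opening: 0.064
```

>>> send_rows --pt "0.0027 0.0186 0.0075 -0.0525 -0.0058 0.0253 0.3" --pt "0.0031 0.0181 0.0084 -0.0524 -0.0058 0.0252 0.3" --pt "0.0036 0.0176 0.0094 -0.0525 -0.0059 0.0253 0.3" --pt "0.0042 0.0169 0.0102 -0.0524 -0.0058 0.0252 0.3" --pt "0.0046 0.0163 0.011 -0.0525 -0.0058 0.0253 0.3"

```text
time: 11.85
tool_pos: [0.4827, 0.1429, 0.211]
tool_rot: [2.612, -0.01, 2.959]
contact_force: [-0.1, 1.0, -0.7]
opening: 0.0641
```

>>> send_rows --pt "0 0 0 0 0 0 0.3" --pt "0 0 0 0 0 0 0.3"

```text
time: 12.02
tool_pos: [0.4823, 0.1419, 0.2105]
tool_rot: [2.616, -0.01, 2.961]
contact_force: [-0.2, 0.2, 0.7]
opening: 0.0642
```

```bash
python3 - <<'E'
from h import *
o,p,R=cur(); print(p,o['opening'])
for b in (.07,.0):
    g,G=grasp(-1,b); print(R.inv().apply(g-p).round(4),(R.inv()*G).as_rotvec().round(4))
E
```

```text
[0.48225684 0.14185951 0.21052783] 0.06421972141822926
[0.0056 0.0144 0.0861] [ 0.0019 -0.0094 -0.004 ]
[0.0049 0.0142 0.1561] [ 0.0019 -0.0094 -0.004 ]
```

>>> send_rows --pt "0.005 0.0145 0.02 0.002 -0.009 -0.004 0.3" --pt "0 0 0.025 0 0 0 0.3" --pt "0 0 0.025 0 0 0 0.3" --pt "0 0 0.015 0 0 0 0.3" --pt "0 0 0 0 0 0 0.3"

```text
time: 12.43
tool_pos: [0.4867, 0.1977, 0.1424]
tool_rot: [2.618, -0.003, 2.961]
contact_force: [-0.8, -0.2, -0.8]
opening: 0.0643
```

```bash
python3 - <<'E'
from h import *
from cell import imaging
o,p,R=cur(); print(p,o['opening'])
g,G=grasp(-1,0); print(R.inv().apply(g-p).round(4),(R.inv()*G).as_rotvec().round(4))
s=imaging.read_camera('scene'); crop(s,140,80,250,190,5,'pics/g1.png')
E
```

```text
[0.4866768  0.19767186 0.14244539] 0.06428715372659832
[0.0004 0.0004 0.0692] [-0.0004 -0.0035 -0.0007]
```

View pics/g1.png

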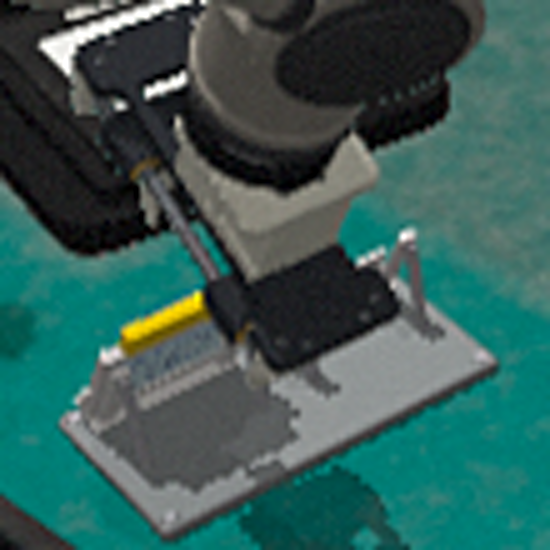

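>>> send_rows --pt "0 0.001 0.015 0 -0.003 0 0.3" --pt "0 0.001 0.02 0 0 0 0.3" --pt "0 0 0.015 0 0 0 0.3" --pt "0 0 0.012 0 0 0 0.3" --pt "0 0 0.006 0 0 0 0.3"

```text
time: 12.9
tool_pos: [0.4947, 0.2324, 0.0863]
tool_rot: [2.617, 0.003, 2.958]
contact_force: [0.3, -0.1, -0.5]
opening: 0.0639
```

>>> send_rows --newtons 15 --pt "0 0 0 0 0 0 0.5" --pt "0 0 0 0 0 0 0.7" --pt "0 0 0 0 0 0 0.8"

```text
time: 13.15
tool_pos: [0.4947, 0.2321, 0.0872]
tool_rot: [2.616, 0.003, 2.957]
contact_force: [1.1, 0.1, 0.9]
opening: 0.0487
```

```bash
python3 - <<'E'
from h import *
o,p,R=cur()
g,G=grasp(-1,0); print(R.inv().apply(g-p).round(4),(R.inv()*G).as_rotvec().round(4),o['contact_force'],o['opening'])
E
```

```text
[ 0.0024 -0.0026  0.0037] [ 0.0015  0.0045 -0.0008] [1.07826192 0.11062128 0.88594325] 0.04874527226885076
```

>>> send_rows --pt "0.0015 0 0.0025 0 0 0 0.8" --pt "0 0 0 0 0 0 1" --pt "0 0 0 0 0 0 1" --pt "0 0 0 0 0 0 1" --pt "0 0 0 0 0 0 1"

```text
time: 13.57
tool_pos: [0.4929, 0.2339, 0.0843]
tool_rot: [2.617, 0.002, 2.957]
contact_force: [-0.8, -0.8, 0.1]
opening: 0.0154
```

>>> send_rows --newtons 25 --pt "0 0 0 0 0 0 1" --pt "0 0 0 0 0 0 1" --pt "0 0 0 0 0 0 1"

```text
time: 13.82
tool_pos: [0.4929, 0.2339, 0.0843]
tool_rot: [2.617, 0.002, 2.957]
contact_force: [-0.4, -1.8, 0.7]
opening: 0.0098
```

```bash
python3 - <<'E'
from h import *
o,p,R=cur()
g,G=grasp(-1,0); print(R.inv().apply(g-p).round(4),(R.inv()*G).as_rotvec().round(4),o['contact_force'],o['opening'])
E
```

```text
[ 0.0002 -0.0024  0.0004] [ 0.0013  0.0032 -0.0013] [-0.41112182 -1.84851228  0.6757347 ] 0.009832233347131167
```

>>> send_rows --pt "0 0 -0.003 0 0 0 1" --pt "0 0 -0.008 0 0 0 1" --pt "0 0 -0.015 0 0 0 1" --pt "0 0 -0.02 0 0 0 1" --pt "0 0 -0.02 0 0 0 1"

```text
time: 14.23
tool_pos: [0.4861, 0.2009, 0.142]
tool_rot: [2.617, 0.001, 2.958]
contact_force: [-0.3, 0.2, -1.5]
opening: 0.0099
```

>>> send_rows --pt "0 0 -0.025 0 0 0 1" --pt "0 0 -0.025 0 0 0 1" --pt "0 0 -0.025 0 0 0 1" --pt "0 0 0 0 0 0 1"

```text
time: 14.57
tool_pos: [0.4814, 0.1626, 0.2103]
tool_rot: [2.617, 0.009, 2.956]
contact_force: [1.5, 0.0, -0.7]
opening: 0.0099
```

```bash
python3 - <<'E'
from h import *
R=stR(0,RACK[1]); o,p,_=cur(); print(p,o['opening'])
s=plan(np.array([.495,.06,.245]),R,9,1)
y=Tst([0,-.046,.235],RACK); print(y)
s=plan(y,R,10,1,s)
E
```

```text
[0.48144678 0.16256587 0.21027315] 0.009924226757916288
[[-0.0036,-0.0075,-0.0088,0.0578,0.0086,-0.0279,1.0],[-0.0034,-0.0082,-0.0083,0.0579,0.0085,-0.0279,1.0],[-0.003,-0.0087,-0.0079,0.0578,0.0086,-0.0279,1.0],[-0.0027,-0.0092,-0.0074,0.0578,0.0085,-0.0278,1.0],[-0.0024,-0.0097,-0.0069,0.0578,0.0086,-0.0279,1.0]]
[[-0.002,-0.0101,-0.0064,0.0579,0.0085,-0.0279,1.0],[-0.0018,-0.0105,-0.0057,0.0578,0.0086,-0.0279,1.0],[-0.0013,-0.0109,-0.0051,0.0578,0.0086,-0.0279,1.0],[-0.001,-0.0113,-0.0045,0.0579,0.0085,-0.0279,1.0]]
[ 0.55096896 -0.23977647  0.235     ]
[[-0.0034,-0.0303,0.001,0,0,0,1.0],[-0.0034,-0.0303,0.001,0,0,0,1.0],[-0.0034,-0.0303,0.001,0,0,0,1.0],[-0.0034,-0.0303,0.001,0,0,0,1.0],[-0.0033,-0.0303,0.001,0,0,0,1.0]]
[[-0.0034,-0.0303,0.001,0,0,0,1.0],[-0.0034,-0.0303,0.001,0,0,0,1.0],[-0.0034,-0.0303,0.001,0,0,0,1.0],[-0.0034,-0.0303,0.001,0,0,0,1.0],[-0.0034,-0.0303,0.001,0,0,0,1.0]]
```

>>> send_rows --pt "-0.0036 -0.0075 -0.0088 0.0578 0.0086 -0.0279 1.0" --pt "-0.0034 -0.0082 -0.0083 0.0579 0.0085 -0.0279 1.0" --pt "-0.003 -0.0087 -0.0079 0.0578 0.0086 -0.0279 1.0" --pt "-0.0027 -0.0092 -0.0074 0.0578 0.0085 -0.0278 1.0" --pt "-0.0024 -0.0097 -0.0069 0.0578 0.0086 -0.0279 1.0"

```text
time: 14.98
tool_pos: [0.4873, 0.1069, 0.2251]
tool_rot: [2.91, 0.013, 3.103]
contact_force: [0.4, -0.9, -1.4]
opening: 0.0099
```

>>> send_rows --pt "-0.002 -0.0101 -0.0064 0.0579 0.0085 -0.0279 1.0" --pt "-0.0018 -0.0105 -0.0057 0.0578 0.0086 -0.0279 1.0" --pt "-0.0013 -0.0109 -0.0051 0.0578 0.0086 -0.0279 1.0" --pt "-0.001 -0.0113 -0.0045 0.0579 0.0085 -0.0279 1.0"

```text
time: 15.32
tool_pos: [0.4934, 0.0615, 0.2404]
tool_rot: [-3.141, -0.008, -3.065]
contact_force: [-0.4, -0.0, -1.7]
opening: 0.0098
```

>>> send_rows --pt "-0.0034 -0.03 0 0 0 0 1.0" --pt "-0.0034 -0.03 0 0 0 0 1.0" --pt "-0.0034 -0.03 0 0 0 0 1.0" --pt "-0.0034 -0.03 0 0 0 0 1.0" --pt "-0.0034 -0.03 0 0 0 0 1.0"

```text
time: 15.73
tool_pos: [0.5216, -0.0873, 0.2395]
tool_rot: [3.139, -0.008, -3.066]
contact_force: [1.4, 0.3, -1.3]
opening: 0.0098
```

>>> send_rows --pt "-0.0034 -0.03 0 0 0 0 1.0" --pt "-0.0034 -0.03 0 0 0 0 1.0" --pt "-0.0034 -0.03 0 0 0 0 1.0" --pt "-0.0034 -0.03 0 0 0 0 1.0" --pt "-0.0034 -0.02 0 0 0 0 1.0"

```text
time: 16.15
tool_pos: [0.5491, -0.2271, 0.2387]
tool_rot: [3.139, -0.008, -3.068]
contact_force: [0.3, 0.4, -1.4]
opening: 0.0096
```

>>> send_rows --pt "0 0 0 0 0 0 1.0" --pt "0 0 0 0 0 0 1.0"

```text
time: 16.32
tool_pos: [0.5489, -0.2252, 0.2385]
tool_rot: [3.138, -0.009, -3.068]
contact_force: [-0.7, -0.4, -1.2]
opening: 0.0096
```

```bash
python3 - <<'E'
from h import *
R=stR(0,RACK[1]); o,p,R0=cur(); y=Tst([0,-.0465,.160],RACK); print(p,R0.inv().apply(y-p).round(4),(R0.inv()*R).as_rotvec().round(4),o['opening'])
E
```

```text
[ 0.54890767 -0.225232    0.23849394] [-0.0017 -0.0154  0.0784] [ 0.0036 -0.0087  0.0002] 0.009620159182777456
```

>>> send_rows --pt "-0.002 -0.0154 0 0.0036 -0.0087 0 1" --pt "0 0 0.02 0 0 0 1" --pt "0 0 0.02 0 0 0 1" --pt "0 0 0.02 0 0 0 1" --pt "0 0 0.015 0 0 0 1"

```text
time: 16.73
tool_pos: [0.5521, -0.2391, 0.1631]
tool_rot: [-3.141, 0.001, -3.065]
contact_force: [0.4, -0.5, -0.7]
opening: 0.0095
```

>>> send_rows --pt "0 0 0 0 0 0 1" --pt "0 0 0 0 0 0 1"

```text
time: 16.9
tool_pos: [0.5524, -0.2394, 0.1644]
tool_rot: [-3.141, 0.001, -3.065]
contact_force: [-0.5, -0.0, -0.5]
opening: 0.0096
```

```bash
python3 - <<'E'
from h import *
R=stR(0,RACK[1]); o,p,R0=cur(); y=Tst([0,-.0465,.134],RACK); print(p,R0.inv().apply(y-p).round(4),(R0.inv()*R).as_rotvec().round(4),o['opening'])
rackview('pics/k1',gz=.0894)
E
```

```text
[ 0.55243854 -0.23937546  0.16441883] [ 0.0015 -0.0008  0.0304] [-0.0007  0.0006  0.0029] 0.009554032311393307
[ 0.5524 -0.2394  0.1644] [-3.1409e+00  6.0000e-04 -3.0654e+00] f [-0.48 -0.03 -0.48] open 0.0096
rack-local [ 0.0015 -0.0457  0.1644]
```

View pics/k1.png

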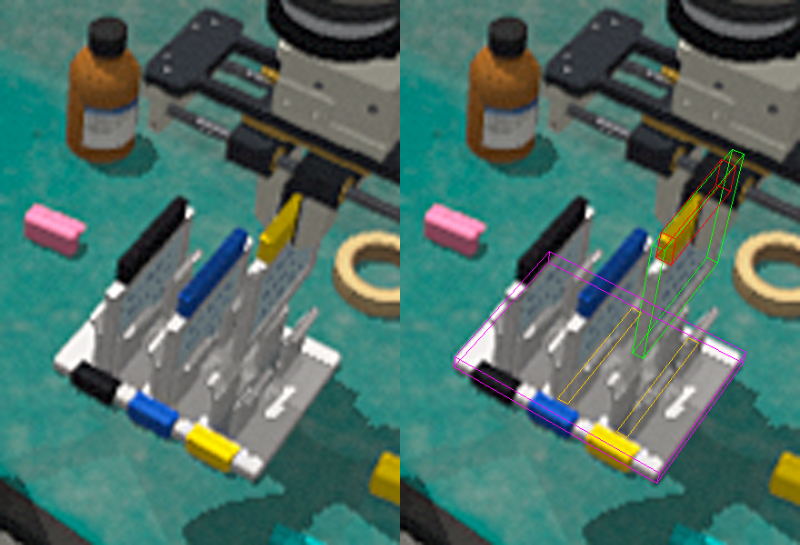

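>>> send_rows --pt "0.001 -0.0008 0.01 0 0 0.003 1" --pt "0 0 0.01 0 0 0 1" --pt "0 0 0.01 0 0 0 1" --pt "0 0 0 0 0 0 1"

```text
time: 17.28
tool_pos: [0.5505, -0.2403, 0.1321]
tool_rot: [3.141, -0.002, -3.069]
contact_force: [0.1, 0.2, -1.0]
opening: 0.0097
```

>>> send_rows --pt "0 0 0.004 0 0 0 1" --pt "0 0 0.004 0 0 0 1" --pt "0 0 0.004 0 0 0 1" --pt "0 0 0.003 0 0 0 1" --pt "0 0 0 0 0 0 1"

```text
time: 17.7
tool_pos: [0.5516, -0.2405, 0.1192]
tool_rot: [-3.141, 0.001, -3.069]
contact_force: [0.6, 1.0, -1.2]
opening: 0.0098
```

```bash
python3 - <<'E'
from h import *
R=stR(0,RACK[1]); o,p,R0=cur(); y=Tst([0,-.0465,.084],RACK); print(p,R0.inv().apply(y-p).round(4),(R0.inv()*R).as_rotvec().round(4),o['opening'],o['contact_force'])
E
```

```text
[ 0.55161295 -0.24052816  0.11918499] [0.0006 0.0003 0.0352] [-0.0005  0.0012 -0.0011] 0.00978516371464244 [ 0.59203115  0.98922929 -1.16007959]
```

>>> send_rows --pt "0 0 0.003 0 0 0 1" --pt "0 0 0.003 0 0 0 1" --pt "0 0 0.003 0 0 0 1" --pt "0 0 0.003 0 0 0 1" --pt "0 0 0 0 0 0 1"

```text
time: 18.12
tool_pos: [0.5515, -0.2406, 0.1069]
tool_rot: [-3.141, 0.001, -3.069]
contact_force: [1.1, 3.1, -2.9]
opening: 0.01
```

>>> send_rows --pt "0 0 0.004 0 0 0 1" --pt "0 0 0.004 0 0 0 1" --pt "0 0 0.004 0 0 0 1" --pt "0 0 0.004 0 0 0 1" --pt "0 0 0 0 0 0 1"

```text
time: 18.53
tool_pos: [0.5515, -0.2406, 0.0906]
tool_rot: [-3.141, 0.001, -3.069]
contact_force: [0.0, 5.0, -3.8]
opening: 0.0101
```

>>> send_rows --pt "0 0 0.002 0 0 0 1" --pt "0 0 0.002 0 0 0 1" --pt "0 0 0.0 0 0 0 1"

```text
time: 18.78
tool_pos: [0.5516, -0.2406, 0.0873]
tool_rot: [-3.141, 0.001, -3.069]
contact_force: [0.3, 5.9, -1.2]
opening: 0.0102
```

>>> send_rows --pt "0 0 0.001 0 0 0 1" --pt "0 0 0.0 0 0 0 1"

```text
time: 18.95
tool_pos: [0.5517, -0.2406, 0.0866]
tool_rot: [-3.141, 0.001, -3.069]
contact_force: [-0.1, 6.4, -0.2]
opening: 0.0102
```

>>> send_rows --pt "0 0.0012 0.0 0 0 0 1" --pt "0 0 0.001 0 0 0 1" --pt "0 0 0.0 0 0 0 1"

```text
time: 19.2
tool_pos: [0.5518, -0.2402, 0.0856]
tool_rot: [-3.139, 0.002, -3.069]
contact_force: [-0.5, 1.6, -1.6]
opening: 0.0097
```

>>> send_rows --pt "0 0 0.001 0 0 0 1" --pt "0 0 0.0 0 0 0 1"

```text
time: 19.37
tool_pos: [0.5518, -0.2402, 0.0846]
tool_rot: [-3.14, 0.002, -3.069]
contact_force: [-0.5, 1.2, -0.9]
opening: 0.0097
```

>>> send_rows --pt "0 0 0.001 0 0 0 1" --pt "0 0 0.0 0 0 0 1"

```text
time: 19.53
tool_pos: [0.5518, -0.2401, 0.0836]
tool_rot: [-3.14, 0.002, -3.069]
contact_force: [-0.1, 0.7, -2.0]
opening: 0.0098
```

>>> send_rows --pt "0 0 0.001 0 0 0 1" --pt "0 0 0.0 0 0 0 1"

```text
time: 19.7
tool_pos: [0.5518, -0.2402, 0.0835]
tool_rot: [-3.139, 0.002, -3.069]
contact_force: [-2.7, 2.0, 4.1]
opening: 0.01
```

>>> send_rows --pt "0 0 0.0007 0 0 0 1" --pt "0 0 0.0 0 0 0 1"

```text
time: 19.87
tool_pos: [0.5518, -0.2403, 0.0835]
tool_rot: [-3.139, 0.002, -3.069]
contact_force: [-4.0, 2.8, 9.3]
opening: 0.0099
```

>>> send_rows --pt "0 0 -0.0007 0 0 0 0.88" --pt "0 0 0 0 0 0 0.8" --pt "0 0 0 0 0 0 0.7" --pt "0 0 0 0 0 0 0.68" --pt "0 0 0 0 0 0 0.68"

```text
time: 20.28
tool_pos: [0.5517, -0.24, 0.0826]
tool_rot: [-3.14, 0.002, -3.069]
contact_force: [0.8, -0.0, -1.2]
opening: 0.0287
```

>>> send_rows --pt "0 0 -0.01 0 0 0 0.68" --pt "0 0 -0.02 0 0 0 0.68" --pt "0 0 -0.03 0 0 0 0.68" --pt "0 0 -0.03 0 0 0 0.68" --pt "0 0 -0.03 0 0 0 0.68"

```text
time: 20.7
tool_pos: [0.5513, -0.2396, 0.2047]
tool_rot: [-3.14, 0.002, -3.069]
contact_force: [1.7, -1.0, -0.4]
opening: 0.0293
```

```bash
python3 - <<'E'
from h import *
_,p0,R0=cur(); s=plan(np.array([.42,.08,.27]),R0,12,.5)
E
```

```text
[[0.009,0.0273,-0.0055,0,0,0,0.5],[0.009,0.0274,-0.0055,0,0,0,0.5],[0.009,0.0273,-0.0055,0,0,0,0.5],[0.0089,0.0274,-0.0055,0,0,0,0.5],[0.009,0.0273,-0.0055,0,0,0,0.5]]
[[0.009,0.0274,-0.0055,0,0,0,0.5],[0.009,0.0273,-0.0055,0,0,0,0.5],[0.009,0.0274,-0.0055,0,0,0,0.5],[0.009,0.0273,-0.0055,0,0,0,0.5],[0.009,0.0273,-0.0055,0,0,0,0.5]]
[[0.0089,0.0274,-0.0055,0,0,0,0.5],[0.009,0.0273,-0.0055,0,0,0,0.5]]
```

>>> send_rows --pt "0.009 0.027 -0.01 0 0 0 0.6" --pt "0.009 0.027 -0.01 0 0 0 0.6" --pt "0.009 0.027 -0.005 0 0 0 0.6" --pt "0.009 0.027 -0.005 0 0 0 0.6" --pt "0.009 0.027 -0.005 0 0 0 0.6"

```text
time: 21.12
tool_pos: [0.4962, -0.1071, 0.2385]
tool_rot: [-3.14, 0.003, -3.07]
contact_force: [1.1, 0.2, 0.3]
opening: 0.037
```

>>> send_rows --pt "0.009 0.027 -0.005 0 0 0 0.6" --pt "0.009 0.027 -0.005 0 0 0 0.6" --pt "0.009 0.027 -0.005 0 0 0 0.6" --pt "0.009 0.027 -0.005 0 0 0 0.6" --pt "0.009 0.027 -0.005 0 0 0 0.6"

```text
time: 21.53
tool_pos: [0.4414, 0.0243, 0.2632]
tool_rot: [-3.14, 0.003, -3.07]
contact_force: [-0.7, 1.1, 0.1]
opening: 0.0369
```

>>> send_rows --pt "0.009 0.027 -0.005 0 0 0 0.6" --pt "0.009 0.027 -0.005 0 0 0 0.6" --pt "0 0 0 0 0 0 0.6" --pt "0 0 0 0 0 0 0.6"

```text
time: 21.87
tool_pos: [0.4201, 0.0766, 0.2731]
tool_rot: [-3.14, 0.004, -3.066]
contact_force: [-0.6, 0.3, -0.8]
opening: 0.0368
```

```bash
python3 - <<'E'
from h import *
from cell import imaging
s=imaging.read_camera('scene'); t=imaging.read_camera('top')
P=cloud(s); P0=cloud(load('pics/scene0.npz'))
hsv=cv2.cvtColor(s['color'],cv2.COLOR_RGB2HSV)
L=(P-RACK[0])@Rz(RACK[1])
for n,c in (('black',.046),('blue',0),('yellow',-.046)):
    m=(abs(L[...,1]-c)<.012)&(L[...,2]>.09)&(L[...,2]<.14)&(abs(L[...,0])<.07)&((hsv[...,1]>150)|(hsv[...,2]<70)); Q=L[m]
    print(n,len(Q),'x',Q[:,0].min().round(4),Q[:,0].max().round(4),'y',np.median(Q[:,1]).round(4),'ztop',np.percentile(Q[:,2],95).round(4))
im=np.hstack([cv2.resize(s['color'][150:290,190:390,::-1],(800,560),interpolation=cv2.INTER_CUBIC)]); cv2.imwrite('pics/z1.png',im)
cv2.imwrite('pics/z2.png',cv2.resize(t['color'][100:250,180:380,::-1],(800,600),interpolation=cv2.INTER_CUBIC))
E
```

```text
black 170 x -0.0423 0.0338 y 0.0434 ztop 0.1124
blue 158 x -0.0426 0.0314 y -0.0029 ztop 0.1125
yellow 162 x -0.0417 0.0348 y -0.0487 ztop 0.1127
```

View pics/z1.png

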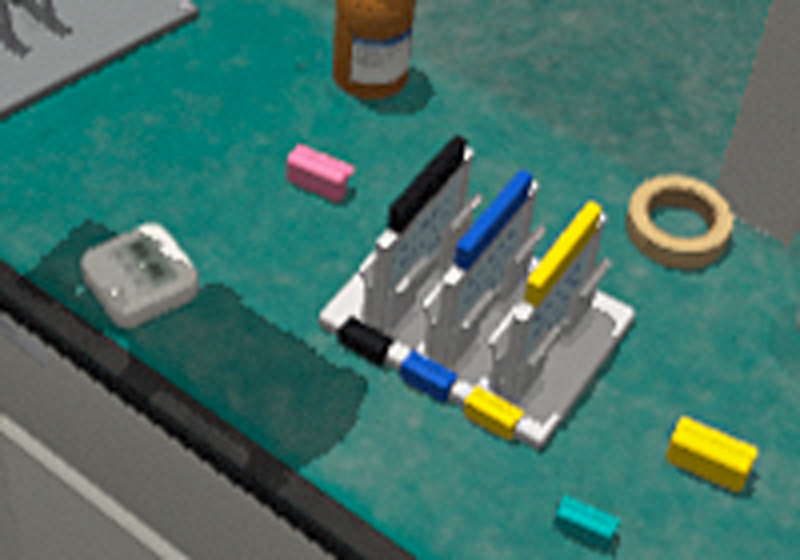

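View pics/z2.png

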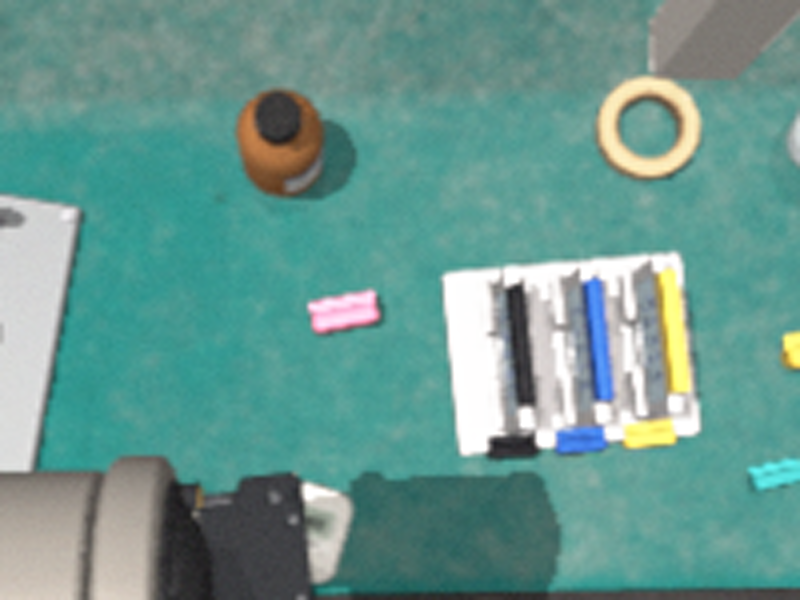

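All three tops sit at the same height (112 mm, as expected), with even spacing and the colours matching the markers. The timer and bottle have not moved, and the arm is clear. I'm handing in.

```bash
python3 -c "
from cell import workorder
print(workorder.hand_in())"
```

```text
the job is handed in; nothing more can be done
None
```

Both cassettes are in the rack and the job is handed in at about 22 s: blue first in the middle slot, then yellow in the outer slot, each under its own colour marker. I lifted each one up along the stand's slope by its grip bar, turned it upright and lowered it until it touched the slot floor. Contact showed 7–9 N, within about 1 mm of the height I expected, and I let go only then.

- **Final pictures:** All three bars top out at 112 mm, which means fully down. They are 46 mm apart, and blue and yellow sit along their slots within about 2 mm of where black stands. Black, the timer and the bottle look unmoved, and the gripper is clear of everything.
- **What disagreed:** The cassettes lay about 9 mm further along the stand's y than the given ledge point, so I used the measured position. Yellow rubbed one side of its slot with about 6 N on the way down. I moved it over slightly and the force eased before it was seated.
- **Yellow marker:** I took the yellow block on the rack's edge as the marker, since it is smaller than the loose yellow block beside the rack.

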